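# Release the analyser's battery pack with the latch key

## Robot

A 7-joint arm with a two-finger parallel gripper is mounted at the origin on the work surface. World frame = base frame: x ahead of the robot, y to its left, z up, the work surface at z = 0. Lengths are in m, angles in degrees, forces in N, time in s.
With the tool pointing down it reaches from about 0.4 to 0.875 m from the base axis. Payload 6.5 kg.
Tool frame: the origin (TCP) lies at the very end of the fingers, on their centre line; the grasp point (between the pads) lies 19 mm behind it; z points along the fingers, x is the direction in which the jaws open and shut, and the axes are right-handed (so a half turn about z gives the same grasp; the last joint's range is limited). The gripper opens to 85 mm and grips with 20 to 120 N. Pads are 22 mm wide; open, the fingers measure 114 mm over their backs; the gripper's body (76 mm by 85 mm) begins 54 mm behind the grasp point. The pads swing forward as they close: fully open they stand 13 mm farther back than shut.
Start: joints at [-3.793, 30.733, -0.252, 88.115, 0.149, 61.152, -4.079], TCP at [0.65, 0, 0.231] pointing down, gripper open.
Joint ranges: [-154.64, 154.64], [-21.42, 123.67], [-72.66, 72.17], [13.99, 137.28], [-74.86, 254.86], [10.95, 109.41], [-158.01, 158.01]. Speed limits (degrees/s): [136.94, 136.94, 180, 180, 180, 180, 180].

## Interface

Orientations are given as [roll, pitch, yaw] about the fixed x, y, z axes, in that order (R = Rz(yaw) Ry(pitch) Rx(roll)).
In Python, from workcell import * gives the robot as it stands.
- The arm moves only by the shell command python3 -m handwheel 'ROWS' [FORCE]. ROWS is JSON, a list of rows, each a list of 3 entries, a list of its own where there are three numbers: the shift along the tool's x, y, z in m, then the turn about the tool's z in degrees, then the opening in per cent of the stroke, from 0 (shut) to 100 (fully open). In form: [[[tx, ty, tz], twist, claw], ...]. A call has 1 to 10 rows; each row is the pose to reach, as a shift and turn from the pose measured when the call began, along the tool's axes at that moment; what a row does not reach only later rows make up. A row lasts 1/12 s, in which the tool goes at most 41.7 mm and 7.16 degrees, less where a joint would pass 70% of its speed; a pose out of reach is approached as far as the arm can. A call with a gripper value outside its range is refused whole. The fingers move at their own pace and stop on an object; FORCE is the grip in N (left out, the last holds). Time passes only in rows, so rows that repeat a pose let the fingers close. It gives the time, the measured TCP pose, the force and the opening at its end, in the units of the state.
- sense(): the state, without advancing time (a new reading comes with each control period).
- grab_frame(name): name is "scene" or "side" or "wrist"; returns the picture (384x512x3 uint8, red, green, blue); there is no depth.
- camera_params(name): a dict with "vertical_fov" (degrees; the focal length in pixels is half the picture's height over the tangent of half this angle, whatever the lens; pixels are square), "cx", "cy" (the principal point, pixels), "R" (3x3) and "t" (3): a world point X has camera coordinates R X + t; the wrist camera has in their place "mount" (4x4, takes a point from camera to tool coordinates, whose origin is the TCP and whose axes are the tool frame's). Camera axes: x right, y down, z forward; pixel columns grow to the right and rows downward; lengths in m; the calibration is good to about 2 mm. The wrist camera is an equidistant fisheye: a pixel r from the principal point sees the ray r / f radians off the axis. A picture is of the moment at which its call begins: read the wrist's pose just before it. camera_params takes no time and is no camera call.
- close_job(): hands the job in, once; it reports no verdict.
Trained networks look in the newest picture that a camera, given by its name, has taken for a name from the list of things; names that differ only in an ending like _2 or _b are one class to them, and where a whole thing is asked for, a point or a joint stands for the part that bears it (a point fixed in the world has none). Each returns a list of dicts, best first, with "conf" (0 to 1); they miss things now and then, are a little off and sometimes report something else, mostly with a low value. They report only what shows in the picture. A call takes as long as a camera call. They do not tell look-alikes from the thing itself.
- boxes_of(thing, camera): "point" ([row, column] in pixels, amid what is visible of it).
- silhouettes(thing, camera): "pixels" (384x512 bool, what is visible of it) and "point" ([row, column] in pixels, amid what is visible of it).
The state is a dict: "t": time; "q": joint angles; "qvel": joint speeds; "tau": joint torques, N m; "ee_pos": TCP position; "ee_rot": TCP orientation; "ft_force": force on the tool from outside, world axes, zero at the start; "wrist_torque": the same for the moment, N m; "opening": finger opening in m.
Only numpy, scipy, OpenCV 4.12 (cv2) and the standard library are available. Lean on these libraries where they do the work, as an engineer would, in place of code of your own. Each camera call takes 0.05 s, during which the arm holds its last target.

## Task

Take the release key out of its stand, put its rod down through the narrow slot in the battery dock's top, feel along the slot for the hidden latch tab and press it down gently until the battery pack pops up. Then put the key back in its stand, hanging upright by its handle, and leave the pack standing in the dock. Feel your way: never push or lean on the dock with the key harder than about 30 N, and leave the jar, the cup and the rock where they are.

Things in the scene. Friction and masses are not known exactly. Their poses are not given: they have to be found in the camera images.
- dock: The fixed bench battery dock: a cream plastic box 130 mm (its x) by 140 mm (its y) by 100 mm high with a grey foot; origin at the centre of its underside, z up. The pack's open well is in its -y half, the flat lid with the slot in its +y half.
- slot (a point): Centre of the slot's mouth, level with the dock's top face (100 mm up), 38 mm to the +y side of the dock's centre; axes as the dock's. The slot is a dark straight opening 56 mm long (along x) and 12 mm wide (along y) through a lid 10 mm thick; below the lid the dock is hollow.
- rail (a point): Middle of the hard guide rail under the slot, on its top face, 28 mm below the mouth; axes as the dock's. It has one gap, 13 mm long, centred anywhere within 16 mm of this point along x, different each time. In the gap lies the sprung latch tab, 38 mm below the mouth: it gives at about 4 N, frees the pack after 4 to 9 mm at 6 to 14 N, and stops hard after 10.5 mm.
- pack_top (a point): Centre of the top face of the black battery pack, 80 by 56 by 125 mm, 0.3 to 0.5 kg, upright in the dock's well; axes as the dock's. Latched, its top is 35 mm above the dock's top face; freed, a spring lifts it 12 mm to 47 mm and it stays up.
- key_grip (a point): Centre of the release key's handle, a wooden square block 18 by 18 mm and 45 mm high with faces along its x and y; z points up along the key. Under the handle is a straight round steel rod, 8 mm thick and 105 mm long, with a rounded end. 0.09 kg.
- key_tip (a point): Lower end of the key's rod, 127.5 mm below the handle's centre; axes as the handle's.
- stand_hole (a point): Centre of the square hole (13 by 13 mm) in the top of the fixed aluminium key stand, 60 by 60 by 112 mm high, level with its top face. The hole goes right through; the key hangs in it with the underside of its handle resting on the top face.
- jar_mid (a point): Middle of a white plastic jar, 48 mm across and 55 mm high; a bystander.
- cup_mid (a point): Middle of a grey plastic ring-shaped sample cup, 42 mm across and 26 mm high; a bystander.
- rock_mid (a point): Middle of a pale rock sample, 54 mm across and 35 mm high; a bystander.
- key: The release key; origin at the centre of its handle's underside, z up along the key.
- pack: The battery pack; origin at the centre of its underside, z up.
Things that resemble listed ones, but are neither listed nor needed, are in the scene too. Leave any turquoise look-alike of the pack alone.

How it is judged:
By the outcome, as a careful person would: the job done as asked, in the order asked, and still so for the second after the job is handed in, with the robot touching nothing.
It also fails if it takes over 72 s, if anything falls off the work surface, if the arm or the gripper's body presses on something with over 40 N, if the wrist force passes 120 N, or if a joint passes its speed limit or range.

## Working session

There is one attempt and no reset: what is moved stays moved. The work goes in short steps, Python scripts to look and compute and a shell command to move; the robot and the scene stay as the last step left them, time stands still between calls to the robot, and variables do not carry over. Pictures are saved under pics/ and viewed, and the job is handed in when it is done.

```bash
ls; mkdir -p pics; python3 - <<'E'
from workcell import *
import cv2,json
for n in ["scene","side","wrist"]:
    p=camera_params(n); print(n,{k:(v.tolist() if hasattr(v,'tolist') else v) for k,v in p.items()})
    im=grab_frame(n); cv2.imwrite(f"pics/{n}0.png",im[:,:,::-1])
s=sense(); print(s)
E
```

```text
pics
scene {'vertical_fov': 46.73664750827429, 'cx': 260.66220401191623, 'cy': 188.33268485358096, 'R': [[-0.792557383088957, 0.60938232890247, 0.022493815429725797], [0.32736044239026035, 0.45630423505715534, -0.8274186279187565], [-0.5144783137015958, -0.6484131570922249, -0.561134959203627]], 't': [0.4477388564770521, -0.12196487404084631, 1.3794255874883934]}
side {'vertical_fov': 47.17355074143887, 'cx': 252.19040269563, 'cy': 192.08070622408843, 'R': [[0.6857586652100809, -0.727658573737098, -0.015749703368014387], [-0.45721753753544114, -0.4138517465390817, -0.7871968338710332], [0.5662924831386302, 0.5470280906438388, -0.6165006825521284]], 't': [-0.3800470355901581, 0.3723729187812801, 0.6520262017413047]}
wrist {'vertical_fov': 65.70646984690485, 'cx': 259.5893156202374, 'cy': 188.224532800693, 'mount': [[0.9999997120132641, -0.0006042780949382915, 0.0004591528833549221, 0.00046449723625274775], [0.00042408167329592843, 0.9466550124609713, 0.322248518285577, -0.08228562050544379], [-0.0006293870992401161, -0.32224823076395537, 0.9466549961001512, -0.14160062046539382], [0.0, 0.0, 0.0, 1.0]]}
{'t': 0.15, 'q': array([-3.79213544, 30.76821176, -0.2529581 , 88.15643643,  0.14993411,
       61.15260991, -4.07653998]), 'qvel': array([-0.00829385, -0.16729952,  0.02576839, -0.31826897, -0.08827058,
       -0.000727  , -0.00883085]), 'tau': array([ 1.61238928e-03, -5.83780539e+01,  1.04997531e+00, -2.59348226e+01,
        1.25170653e-02,  6.47799578e-03, -7.88314480e-06]), 'ee_pos': array([ 6.49520624e-01, -3.72332965e-05,  2.30615391e-01]), 'ee_rot': array([1.79992709e+02, 7.66074217e-02, 5.45877101e-03]), 'ft_force': array([-0.19364494,  0.19464585, -0.1980918 ]), 'wrist_torque': array([0.01118791, 0.04944868, 0.01257533]), 'opening': 0.08537904244810457}
```

View pics/scene0.png

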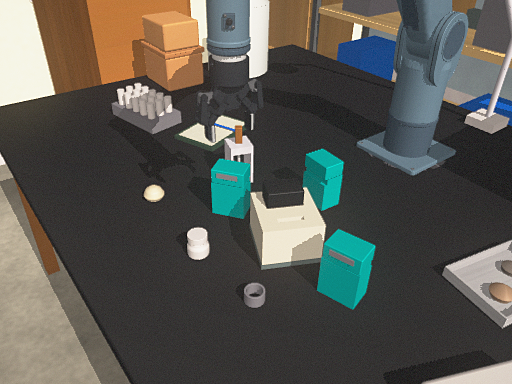

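View pics/side0.png

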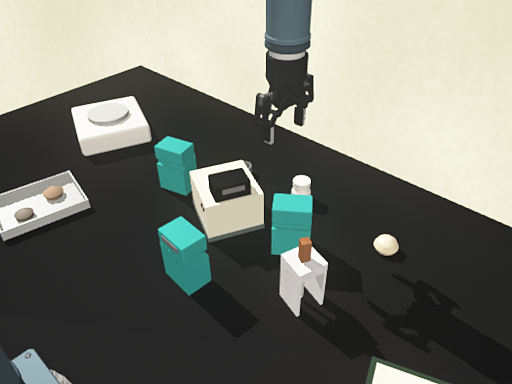

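View pics/wrist0.png

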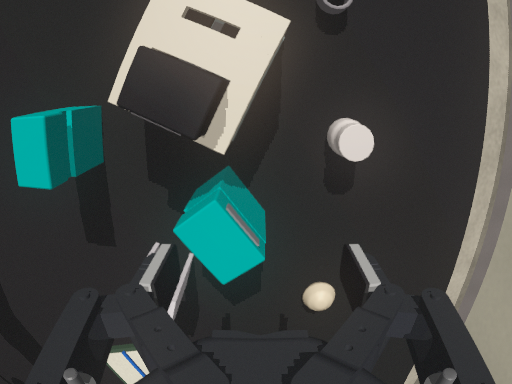

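The scene view shows the dock at about (288,230) with its slot at (291,215), and the stand and key at (239,150). In the side view the dock is at (227,200) and the key handle at (305,250). The wrist view shows the slot at (210,22). Next I'll run the networks and triangulate.

```bash
cat > h.py <<'E'
from workcell import *
import numpy as np, cv2
from scipy.optimize import least_squares
from scipy.spatial.transform import Rotation as Ro
def par(n,s=None):
    p=camera_params(n); f=192/np.tan(np.radians(p['vertical_fov']/2)); p['f']=f
    if n=='wrist':
        s=s or sense(); T=np.eye(4); T[:3,:3]=Ro.from_euler('xyz',s['ee_rot'],degrees=True).as_matrix(); T[:3,3]=s['ee_pos']
        M=np.linalg.inv(T@np.array(p['mount'])); p['R']=M[:3,:3]; p['t']=M[:3,3]
    p['R']=np.array(p['R']);p['t']=np.array(p['t']);p['n']=n
    return p
def proj(p,X):
    c=np.atleast_2d(X)@p['R'].T+p['t']
    if p['n']=='wrist':
        r=np.linalg.norm(c[:,:2],axis=1); th=np.arctan2(r,c[:,2]); k=p['f']*th/np.maximum(r,1e-9)
    else: k=p['f']/c[:,2]
    return np.c_[p['cx']+k*c[:,0],p['cy']+k*c[:,1]]   # col,row
def ray(p,uv):
    d=np.array([uv[0]-p['cx'],uv[1]-p['cy']])/p['f']
    if p['n']=='wrist':
        r=np.linalg.norm(d); v=np.r_[d/max(r,1e-9)*np.sin(r),np.cos(r)]
    else: v=np.r_[d,1]
    return -p['R'].T@p['t'], p['R'].T@v
def atz(p,uv,z):
    o,d=ray(p,uv); return o+d*(z-o[2])/d[2]
E
python3 - <<'E'
from h import *
P={n:par(n) for n in ['scene','side','wrist']}
Z={'slot':.1,'pack_top':.135,'key_grip':.1345,'stand_hole':.112,'jar_mid':.0275,'cup_mid':.013,'rock_mid':.0175,'dock':.05}
for th,z in Z.items():
  for n in P:
    for d in boxes_of(th,n)[:3]:
        r,c=d['point']; print(th,n,round(d['conf'],2),np.round([c,r]),np.round(atz(P[n],(c,r),z),3))
for n in ['scene','side','wrist']:
    im=cv2.imread(f'pics/{n}0.png')
    a={'scene':(190,110,160,180),'side':(180,130,160,190),'wrist':(100,0,200,260)}[n]
    x,y,w,h=a; c=im[y:y+h,x:x+w]; k=min(800/w,600/h); k=3 if k>3 else k
    cv2.imwrite(f'pics/{n}0z.png',cv2.resize(c,None,fx=k,fy=k,interpolation=cv2.INTER_CUBIC))
E
```

```text
slot scene 0.74 [285. 233.] [0.644 0.179 0.1  ]
slot side 0.56 [228. 212.] [0.52  0.035 0.1  ]
slot wrist 0.82 [220.  42.] [0.614 0.128 0.1  ]
pack_top scene 0.97 [344. 270.] [0.655 0.341 0.135]
pack_top scene 0.94 [328. 176.] [0.47  0.116 0.135]
pack_top scene 0.77 [232. 191.] [0.674 0.039 0.135]
pack_top side 0.78 [177. 164.] [0.532 0.207 0.135]
pack_top side 0.76 [186. 251.] [ 0.371 -0.016  0.135]
pack_top side 0.7 [287. 222.] [ 0.549 -0.098  0.135]
pack_top wrist 0.98 [ 56. 143.] [0.455 0.047 0.135]
pack_top wrist 0.92 [169.  95.] [0.576 0.081 0.135]
key_grip scene 0.62 [236. 134.] [ 0.521 -0.169  0.135]
key_grip side 0.87 [302. 249.] [ 0.513 -0.162  0.135]
key_grip side 0.69 [300. 278.] [ 0.459 -0.201  0.135]
stand_hole scene 0.62 [240. 149.] [ 0.535 -0.13   0.112]
stand_hole scene 0.48 [254. 294.] [0.796 0.277 0.112]
stand_hole scene 0.29 [282. 193.] [0.574 0.082 0.112]
stand_hole side 0.8 [298. 278.] [ 0.472 -0.188  0.112]
stand_hole wrist 0.91 [176. 286.] [ 0.556 -0.121  0.112]
stand_hole wrist 0.33 [318. 295.] [ 0.715 -0.134  0.112]
jar_mid scene 0.7 [196. 244.] [0.763 0.031
[... 223 characters left out ...]
0.68 [151. 193.] [ 0.747 -0.221  0.013]
cup_mid scene 0.6 [252. 293.] [0.741 0.202 0.013]
cup_mid side 0.66 [301. 182.] [0.798 0.058 0.013]
cup_mid side 0.54 [250. 167.] [0.758 0.2   0.013]
cup_mid side 0.19 [299. 277.] [ 0.545 -0.136  0.013]
cup_mid wrist 0.85 [333.   6.] [0.739 0.192 0.013]
rock_mid scene 0.69 [154. 194.] [ 0.746 -0.206  0.017]
rock_mid side 0.69 [386. 245.] [ 0.736 -0.22   0.017]
rock_mid wrist 0.63 [318. 294.] [ 0.739 -0.209  0.017]
rock_mid wrist 0.18 [220.  44.] [0.604 0.139 0.018]
dock scene 0.88 [285. 231.] [0.599 0.128 0.05 ]
dock side 0.68 [226. 208.] [0.567 0.093 0.05 ]
dock wrist 0.96 [218.  44.] [0.606 0.134 0.05 ]
dock wrist 0.49 [330.   7.] [0.726 0.179 0.05 ]
```

View pics/scene0z.png

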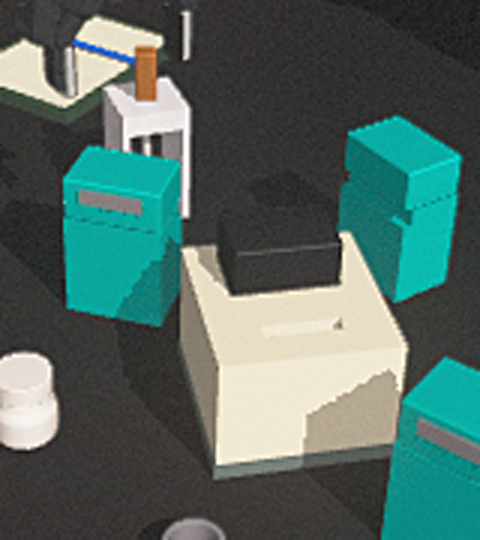

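View pics/side0z.png

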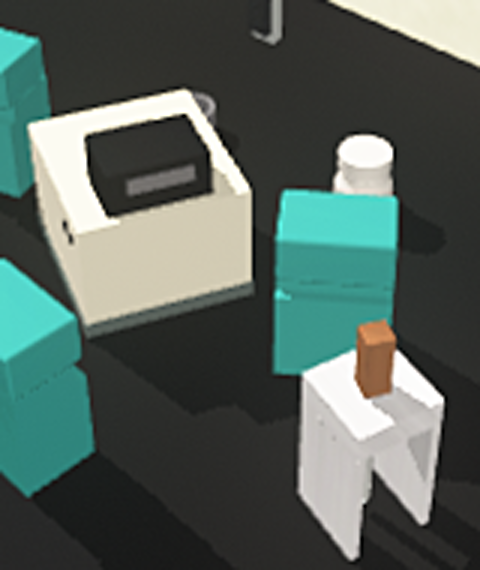

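View pics/wrist0z.png

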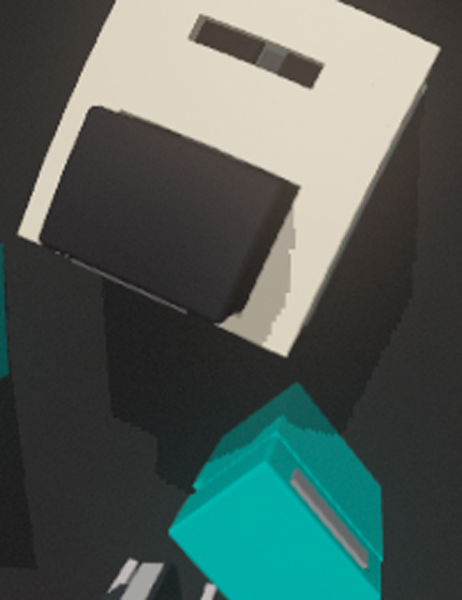

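```bash
python3 - <<'E'
from h import *
P={n:par(n) for n in ['scene','side','wrist']}
def fit(obs,x0):
    def f(v,full=False):
        c,s=np.cos(v[2]),np.sin(v[2]); out=[]
        for n,loc,uv in obs:
            X=[v[0]+c*loc[0]-s*loc[1],v[1]+s*loc[0]+c*loc[1],loc[2]]
            out.append(proj(P[n],X)[0]-uv)
        return np.array(out) if full else np.ravel(out)
    r=least_squares(f,x0,loss='soft_l1'); print(np.round(r.x[:2],4),np.degrees(r.x[2]).round(2)); print(np.round(f(r.x,True),1).tolist()); return r.x
a,b,h=.065,.07,.1
D=[('wrist',(a,b,h),(289.8,20.4)),('wrist',(a,-b,h),(224.4,154.2)),('wrist',(-a,-b,h),(108.7,101.8)),
('wrist',(-.028,.038,h),(185,12)),('wrist',(.028,.038,h),(238,33)),
('scene',(a,b,h),(262.7,232.3)),('scene',(-a,b,h),(325.3,226.7)),('scene',(a,-b,h),(250.7,193)),('scene',(-a,-b,h),(306.7,188)),
('side',(-a,b,h),(190,171)),('side',(-a,-b,h),(207.3,207.3)),('side',(a,-b,h),(263.3,192.3)),('side',(a,b,h),(242.3,160.3))]
d=fit(D,[.6,.13,-.36])
c,s=np.cos(d[2]),np.sin(d[2]); print('slot',d[0]-s*.038,d[1]+c*.038)
for n in P: fit([o for o in D if o[0]==n],d)
# stand: points at z=.112
for n,l in {'side':[(280.7,255.7),(301,276.7),(327.7,264)],'scene':[(224.7,140),(230.3,151),(253.3,145.7)]}.items():
    for uv in l: print(n,np.round(atz(P[n],uv,.112),3))
# key handle top centre z=.157: 
print(atz(P['scene'],(190+146/3,110+48/3),.157),atz(P['side'],(180+375/3,130+328/3),.157))
E
```

```text
[0.5898 0.1144] -25.97
[[1.2, -0.3], [0.1, 0.2], [-0.9, -0.3], [-1.2, -1.0], [0.3, -0.2], [-0.7, -0.7], [-0.5, -2.3], [-1.5, -1.1], [-1.4, -1.6], [-0.7, 0.2], [-1.3, -0.0], [0.5, 0.6], [-0.3, -0.8]]
slot 0.6064287235040472 0.14853418315766945
[0.5911 0.1194] -26.97
[[-0.4, 0.6], [0.3, -0.4], [-0.2, -0.2], [0.3, -0.2]]
[0.5908 0.1138] -25.67
[[-0.3, 0.2], [-0.6, -0.1], [1.1, 0.4], [0.0, -1.0]]
[0.5898 0.1141] -25.9
[[1.2, -0.1], [0.2, 0.5], [-0.8, 0.1], [-1.3, -0.7], [0.3, 0.1]]
side [ 0.491 -0.132  0.112]
side [ 0.477 -0.189  0.112]
side [ 0.532 -0.206  0.112]
scene [ 0.538 -0.194  0.112]
scene [ 0.559 -0.137  0.112]
scene [ 0.496 -0.125  0.112]
[ 0.51336484 -0.16498865  0.157     ] [ 0.51544147 -0.16484916  0.157     ]
```

Dock fit: centre about (0.590, 0.114), yaw about -26°, consistent across the views. The key and stand are near (0.514, -0.165). I'll move above the key for a closer look.

```bash
python3 -m handwheel '[[[-0.02,0.025,-0.005],2,100],[[-0.045,0.055,-0.01],5,100],[[-0.07,0.085,-0.02],8,100],[[-0.095,0.115,-0.03],11,100],[[-0.12,0.145,-0.03],14,100],[[-0.136,0.165,-0.03],16,100],[[-0.136,0.165,-0.03],16,100],[[-0.136,0.165,-0.03],16,100]]'
python3 - <<'E'
from h import *
s=sense(); im=grab_frame('wrist'); P=par('wrist',s); print(s['t'],s['ee_pos'],s['ee_rot'])
cv2.imwrite('pics/w1.png',im[:,:,::-1])
for th,z in [('key_grip',.157),('stand_hole',.112)]:
    for d in boxes_of(th,'wrist')[:3]:
        r,c=d['point']; print(th,round(d['conf'],2),np.round([c,r]),np.round(atz(P,(c,r),z),4))
c=im[180:384,150:370,::-1]; cv2.imwrite('pics/w1z.png',cv2.resize(c,None,fx=2.9,fy=2.9,interpolation=cv2.INTER_CUBIC))
E
```

```text
t: 2.02
ee_pos: [0.5133, -0.1665, 0.2617]
ee_rot: [180.0, -0.0, -16.2]
ft_force: [0.5, 0.5, 0.4]
opening: 0.0855
2.0167 [ 0.51327898 -0.16646173  0.26170319] [ 1.79988028e+02 -3.71710713e-02 -1.61739762e+01]
key_grip 0.79 [258. 179.] [ 0.515  -0.1599  0.157 ]
stand_hole 0.73 [257. 162.] [ 0.5151 -0.1553  0.112 ]
```

View pics/w1.png

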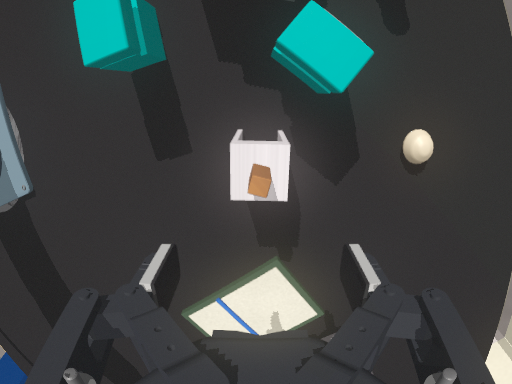

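View pics/w1z.png

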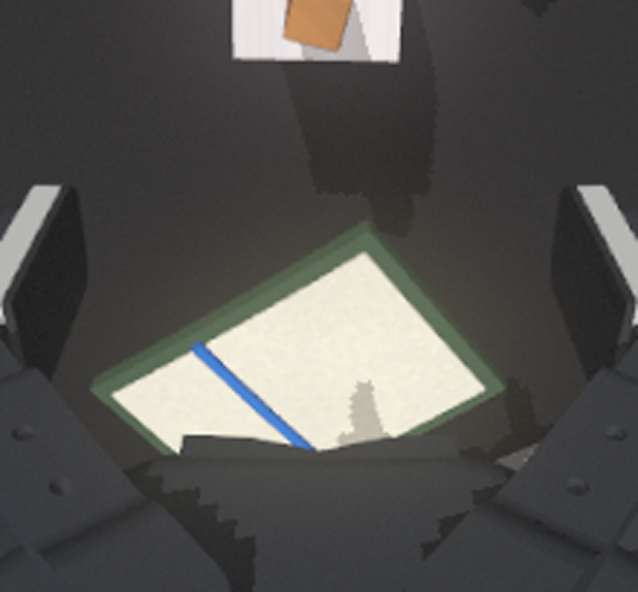

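```bash
python3 - <<'E'
import cv2
im=cv2.imread('pics/w1.png')[125:210,215:305]; cv2.imwrite('pics/w1k.png',cv2.resize(im,None,fx=7,fy=7,interpolation=cv2.INTER_CUBIC))
E
```

```text
(no output)
```

View pics/w1k.png

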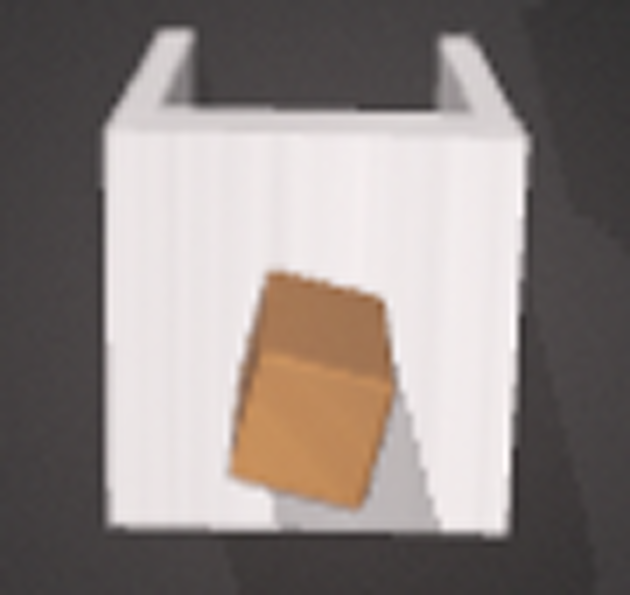

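```bash
python3 - <<'E'
from h import *
P=par('wrist'); g=lambda u,v:(215+u/7-.43,125+v/7-.43)
T=np.array([atz(P,g(*p),.112) for p in [(106,128),(524,135),(507,535),(107,525)]]); print(np.round(T,4)); print('stand c',T.mean(0))
K=np.array([atz(P,g(*p),.157) for p in [(262,352),(394,385),(362,508),(232,475)]]); print(np.round(K,4)); print('key top c',K.mean(0))
B=np.array([atz(P,g(*p),.112) for p in [(268,270),(382,298)]]); print('bottom back',np.round(B,4))
for Q in (T,K):
    d=[Q[1]-Q[0],Q[2]-Q[3],Q[0]-Q[3],Q[1]-Q[2]]
    print([round(np.degrees(np.arctan2(e[1],e[0])),1) for e in d],[round(np.linalg.norm(e),4) for e in d])
s=sense();R=Ro.from_euler('xyz',s['ee_rot'],degrees=True).as_matrix()
print(proj(P,[s['ee_pos']]), R.T@(np.r_[K.mean(0)[:2],.1205]-s['ee_pos']))
E
```

```text
[[ 0.4957 -0.1256  0.112 ]
 [ 0.5525 -0.1429  0.112 ]
 [ 0.5351 -0.2011  0.112 ]
 [ 0.4777 -0.1831  0.112 ]]
stand c [ 0.51525651 -0.16316732  0.112     ]
[[ 0.5124 -0.1513  0.157 ]
 [ 0.5269 -0.1599  0.157 ]
 [ 0.5188 -0.1744  0.157 ]
 [ 0.5043 -0.1657  0.157 ]]
key top c [ 0.51558331 -0.1628462   0.157     ]
bottom back [[ 0.512  -0.152   0.112 ]
 [ 0.5267 -0.1605  0.112 ]]
[np.float64(-16.9), np.float64(-17.4), np.float64(72.6), np.float64(73.4)] [np.float64(0.0593), np.float64(0.0601), np.float64(0.0602), np.float64(0.0608)]
[np.float64(-30.5), np.float64(-31.0), np.float64(60.5), np.float64(60.8)] [np.float64(0.0168), np.float64(0.0169), np.float64(0.0165), np.float64(0.0167)]
[[258.36896098 247.47550284]] [ 0.00042025 -0.0007299   0.14076554]
```

The stand centre is (0.5153, -0.1632), yaw -17°. The key handle is at (0.5156, -0.1628), yaw -30.5°, and the measured stand sides of 59–61 mm match the given 60 mm. Next: turn +14.5°, descend 0.141 m and grasp.

```bash
python3 -m handwheel '[[[0,-0.001,0.02],7,100],[[0,-0.001,0.045],14,100],[[0,-0.001,0.07],14.5,80],[[0,-0.001,0.095],14.5,60],[[0,-0.001,0.115],14.5,50],[[0,-0.001,0.13],14.5,50],[[0,-0.001,0.138],14.5,50],[[0,-0.001,0.1405],14.5,50],[[0,-0.001,0.1405],14.5,50],[[0,-0.001,0.1405],14.5,50]]' 80
python3 - <<'E'
from h import *
s=sense(); im=grab_frame('wrist'); P=par('wrist',s); print(s['t'],s['ee_pos'],s['ee_rot'],s['opening'])
cv2.imwrite('pics/w2.png',im[:,:,::-1])
E
```

```text
t: 3.0
ee_pos: [0.5161, -0.1623, 0.1215]
ee_rot: [-179.9, -0.1, -30.3]
ft_force: [0.0, 0.7, -0.9]
opening: 0.0426
3.0 [ 0.51613715 -0.16227371  0.12150132] [-1.79925648e+02 -7.26085324e-02 -3.03110091e+01] 0.04263901715258814
```

View pics/w2.png

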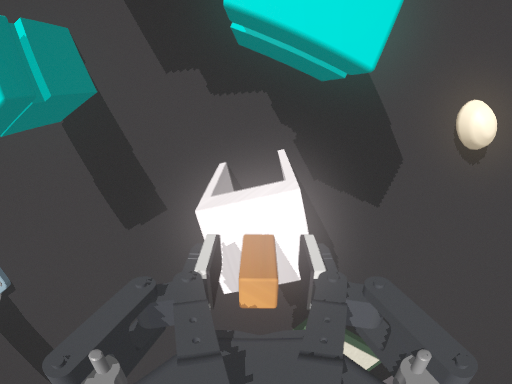

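The handle, top at (259,290), sits centred between the pads and aligned with them. Closing now.

```bash
python3 -m handwheel '[[[0,0,0],0,10],[[0,0,0],0,10],[[0,0,0],0,10],[[0,0,0],0,10],[[0,0,0],0,10],[[0,0,0],0,10],[[0,0,0],0,10]]' 80; python3 -m handwheel '[[[0,0,-0.005],0,10],[[0,0,-0.02],0,10],[[0,0,-0.04],0,10],[[0,0,-0.065],0,10],[[0,0,-0.09],0,10],[[0,0,-0.115],0,10],[[0,0,-0.14],0,10],[[0,0,-0.16],0,10],[[0,0,-0.165],0,10],[[0,0,-0.165],0,10]]'
python3 - <<'E'
from h import *
s=sense(); im=grab_frame('wrist'); print(s['t'],s['ee_pos'],s['ee_rot'],s['opening'],s['ft_force'])
cv2.imwrite('pics/w3.png',im[:,:,::-1])
im=grab_frame('side'); cv2.imwrite('pics/s3.png',im[:,:,::-1])
E
```

```text
t: 3.63
ee_pos: [0.5171, -0.1625, 0.1228]
ee_rot: [-179.9, -0.2, -30.3]
ft_force: [-0.2, 0.2, 6.2]
opening: 0.0172
t: 4.47
ee_pos: [0.5171, -0.1629, 0.2893]
ee_rot: [-179.8, -0.4, -30.3]
ft_force: [0.3, 0.2, -0.6]
opening: 0.0168
4.4667 [ 0.51709404 -0.16285836  0.28934892] [-179.81170457   -0.37539011  -30.33601966] 0.01678399952781332 [ 0.34942103  0.18960154 -0.61816038]
```

View pics/w3.png

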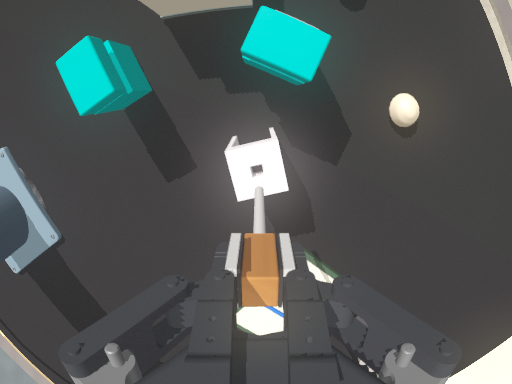

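View pics/s3.png

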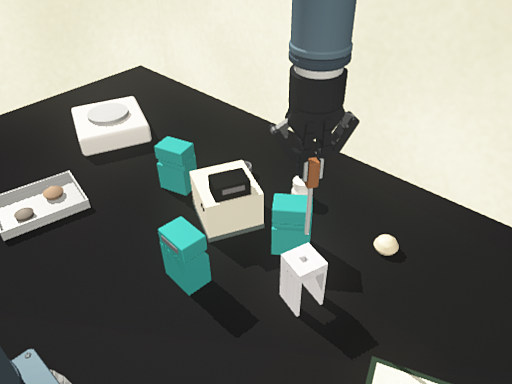

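```bash
python3 - <<'E'
from h import *
s=sense();P=par('wrist',s);R=Ro.from_euler('xyz',s['ee_rot'],degrees=True).as_matrix()
print('pred tip',proj(P,[s['ee_pos']+R@[0,0,.1158]]),'rod top',proj(P,[s['ee_pos']+R@[0,0,.0108]]))
S=par('side');print('side pred tip',proj(S,[s['ee_pos']+R@[0,0,.1158]]))
im=cv2.imread('pics/w3.png');c=im[125:245,200:320];cv2.imwrite('pics/w3z.png',cv2.resize(c,None,fx=5,fy=5,interpolation=cv2.INTER_CUBIC))
im=cv2.imread('pics/s3.png');c=im[140:260,250:370];cv2.imwrite('pics/s3z.png',cv2.resize(c,None,fx=5,fy=5,interpolation=cv2.INTER_CUBIC))
E
```

```text
pred tip [[258.63201556 183.11312704]] rod top [[258.26538651 238.45563638]]
side pred tip [[304.49397363 232.57434318]]
```

View pics/w3z.png

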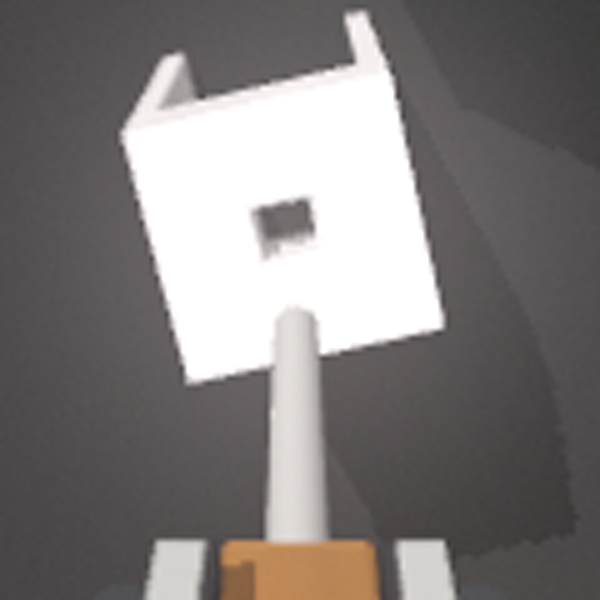

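View pics/s3z.png

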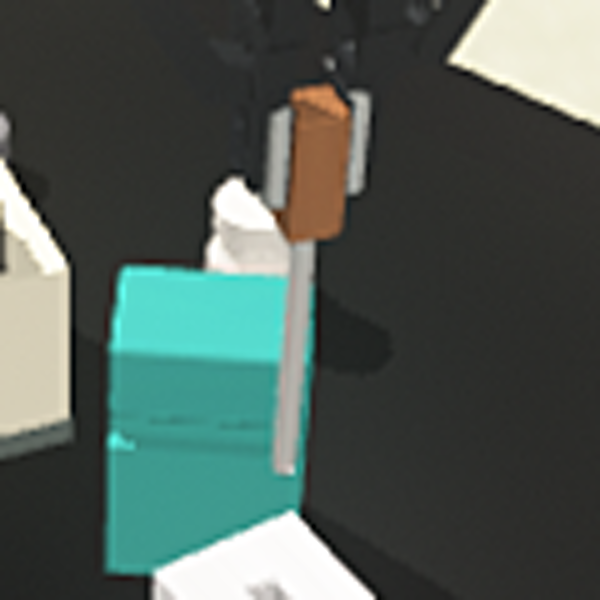

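```bash
python3 - <<'E'
from h import *
s=sense();P=par('wrist',s);S=par('side');R=Ro.from_euler('xyz',s['ee_rot'],degrees=True).as_matrix()
W=lambda t:s['ee_pos']+R@np.array(t)
base_s=(250+303/5-.4,140+243/5-.4);tip_s=(250+284/5-.4,140+470/5-.4)
base_w=(200+298/5-.4,125+540/5-.4);tip_w=(200+296/5-.4,125+310/5-.4)
print('side base pred',proj(S,[W([0,0,.0108])]),base_s,'tip',proj(S,[W([0,0,.1158])]),tip_s)
print('wrist tip',tip_w)
# unknown: tip xy tool, (length fixed along key from handle centre at (0,0,-.0117+dz)), camera side bias 2
def f(v):
    ax,ay,dz,bu,bv=v; # tilt
    d=np.array([np.sin(ax),np.sin(ay),1]);d/=np.linalg.norm(d)
    c=np.array([0,0,-.0117+dz]); base=W(c+.0225*d); tip=W(c+.1265*d)
    tv=W(c+.1265*d+R.T@np.zeros(3)-np.array([0,.002,0]))
    r=np.r_[proj(S,[base])[0]+[bu,bv]-base_s,proj(S,[tip])[0]+[bu,bv]-tip_s,proj(P,[tv])[0]-tip_w]
    return np.r_[r,dz/.002,bu/2,bv/2]
r=least_squares(f,np.zeros(5));print(np.degrees(r.x[:2]),r.x[2:],f(r.x).round(2))
E
```

```text
side base pred [[308.29108969 183.45023888]] (310.20000000000005, 188.2) tip [[304.49397363 232.57434318]] (306.40000000000003, 233.6)
wrist tip (258.8, 186.6)
[0.10175886 2.06453959] [5.92180711e-04 1.10188213e+00 1.62409219e+00] [-0.61 -2.54  0.33  2.13  0.08 -0.65  0.3   0.55  0.81]
```

```bash
python3 - <<'E'
from h import *
s=sense();P=par('wrist',s);R=Ro.from_euler('xyz',s['ee_rot'],degrees=True).as_matrix()
for t in [(0,-.009,.0108),(0,-.009,-.0342),(0,.009,-.0342),(0,-.002,.1148),(0,-.004,.1118),(0,-.004,.06)]:
    print(t,proj(P,[s['ee_pos']+R@np.array(t)]).round(1))
im=cv2.imread('pics/w3.png');c=im[220:320,210:310];cv2.imwrite('pics/w3y.png',cv2.resize(c,None,fx=6,fy=6,interpolation=cv2.INTER_CUBIC))
E
```

```text
(0, -0.009, 0.0108) [[258.2 224.5]]
(0, -0.009, -0.0342) [[257.9 269.4]]
(0, 0.009, -0.0342) [[258.  300.7]]
(0, -0.002, 0.1148) [[258.6 181.3]]
(0, -0.004, 0.1118) [[258.6 180.2]]
(0, -0.004, 0.06) [[258.5 201.3]]
```

View pics/w3y.png

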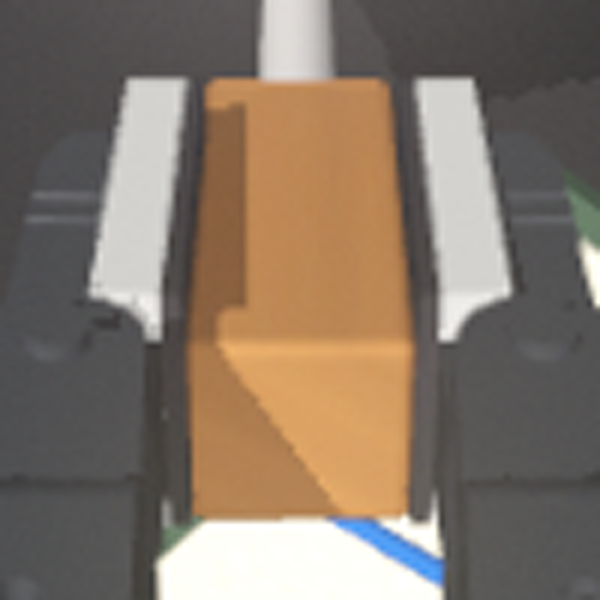

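```bash
python3 - <<'E'
from h import *
s=sense();P=par('wrist',s);R=Ro.from_euler('xyz',s['ee_rot'],degrees=True).as_matrix()
pr=lambda t:proj(P,[s['ee_pos']+R@np.array(t)])[0]
print('pad tip pred',pr((.0085,-.011,0)),pr((-.0085,-.011,0)), 'obs col', 210+415/6,210+188/6,'row',233.3)
obs=[((0,-.009,0),233.3),((0,-.009,.045),277),((0,.009,.045),306.3),((0,-.002,-.104),186.6)]
def f(v,prior=(.002,.004,2)):
    dy,dz,a=v; o=[]
    for (x,y,h),row in obs:
        Y=dy+y*np.cos(a)-h*np.sin(a); Z=.0108+dz-h*np.cos(a)-y*np.sin(a)
        o.append(pr((0,Y,Z))[1]-row)
    return np.r_[o,0.2*np.array([dy/prior[0],dz/prior[1],np.degrees(a)/prior[2]])]
r=least_squares(f,[0,0,0]);print(r.x[:2],np.degrees(r.x[2]),f(r.x).round(2))
# widths
print('handle width px obs bottom',(388-203)/6,'pred at z',[(z,(pr((.009,-.009,z))-pr((-.009,-.009,z)))[0].round(1)) for z in (0,.005,.0108)])
print('rod width obs bottom', (335-258)/6, 'top-edge', (412-190)/6,[(z,(pr((.009,-.009,z))-pr((-.009,-.009,z)))[0].round(1)) for z in (-.045,-.04,-.0342)])
E
```

```text
pad tip pred [274.12436291 229.92862185] [242.19495037 229.94020342] obs col 279.1666666666667 241.33333333333334 row 233.3
[0.00782475 0.00525908] -0.41900478392322543 [-0.72  0.51 -0.13  0.31  0.78  0.26 -0.04]
handle width px obs bottom 30.833333333333332 pred at z [(0, np.float64(33.6)), (0.005, np.float64(32.7)), (0.0108, np.float64(31.7))]
rod width obs bottom 12.833333333333334 top-edge 37.0 [(-0.045, np.float64(44.8)), (-0.04, np.float64(43.2)), (-0.0342, np.float64(41.6))]
```

The key is out of the stand and held upright. Next I'll carry it over the slot, turning so that the tool's x axis crosses the slot. The narrow direction is then horizontal in the wrist image.

```bash
python3 -m handwheel '[[[-0.005,-0.02,0],-7,10],[[-0.013,-0.05,0],-14,10],[[-0.022,-0.085,0],-21,10],[[-0.031,-0.12,0],-28,10],[[-0.04,-0.155,0],-35,10],[[-0.049,-0.19,0],-42,10],[[-0.058,-0.225,0],-49,10],[[-0.066,-0.26,0],-56,10],[[-0.073,-0.29,0],-63,10],[[-0.0795,-0.3135,0],-70,10]]'; python3 -m handwheel '[[[0,0,0],-7,10],[[0,0,0],-14,10],[[0,0,0],-21,10],[[0,0,0],-24.3,10],[[0,0,0],-24.3,10],[[0,0,0],-24.3,10]]'
cat > look.py <<'E'
from h import *
import sys
n=sys.argv[1]; box=[int(a) for a in sys.argv[2:6]] if len(sys.argv)>2 else None
s=sense(); im=grab_frame('wrist')[:,:,::-1].copy(); cv2.imwrite(f'pics/{n}.png',im)
print(s['t'],s['ee_pos'].round(4),s['ee_rot'].round(2),s['ft_force'].round(2),s['opening'].round(4))
if box:
    x,y,w,h=box; k=min(800/w,600/h); cv2.imwrite(f'pics/{n}z.png',cv2.resize(im[y:y+h,x:x+w],None,fx=k,fy=k,interpolation=cv2.INTER_CUBIC)); print('zoom',k)
E
python3 look.py w4 200 90 120 120
```

```text
t: 5.4
ee_pos: [0.6045, 0.1515, 0.2849]
ee_rot: [-179.9, -0.0, 40.2]
ft_force: [0.4, 0.7, -0.8]
opening: 0.0168
t: 5.9
ee_pos: [0.6038, 0.1512, 0.2831]
ee_rot: [-179.8, 0.1, 64.3]
ft_force: [-0.0, -0.2, -0.4]
opening: 0.017Traceback (most recent call last):
  File "look.py", line 5, in <module>
    print(s['t'],s['ee_pos'].round(4),s['ee_rot'].round(2),s['ft_force'].round(2),s['opening'].round(4))
                                                                                  ^^^^^^^^^^^^^^^^^^
AttributeError: 'float' object has no attribute 'round'
```

```bash
ls pics/w4*
```

```text
pics/w4.png
```

View pics/w4.png

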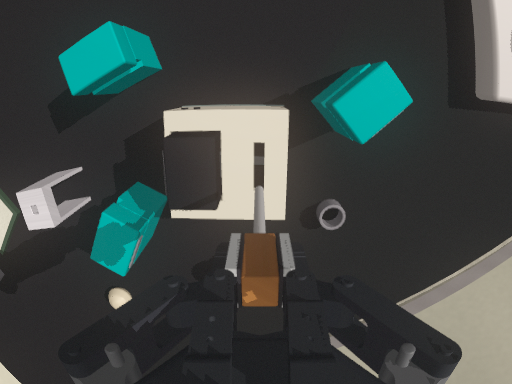

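```bash
sed -i "s/,s\['opening'\].round(4)/,round(s['opening'],4)/" look.py; python3 - <<'E'
import cv2
im=cv2.imread('pics/w4.png')[95:225,155:300]; cv2.imwrite('pics/w4z.png',cv2.resize(im,None,fx=5,fy=5,interpolation=cv2.INTER_CUBIC))
im=cv2.imread('pics/w4.png')[135:195,235:285]; cv2.imwrite('pics/w4y.png',cv2.resize(im,None,fx=10,fy=10,interpolation=cv2.INTER_CUBIC))
E
```

```text
(no output)
```

View pics/w4z.png

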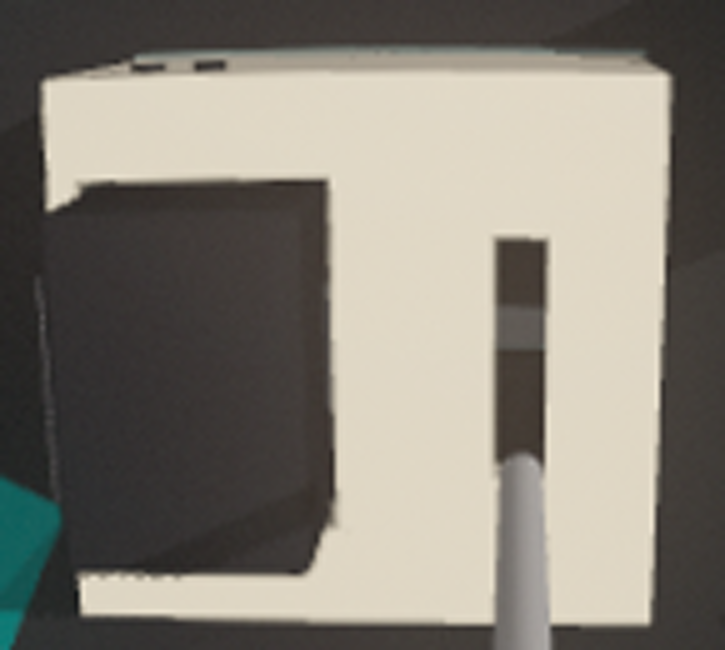

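View pics/w4y.png

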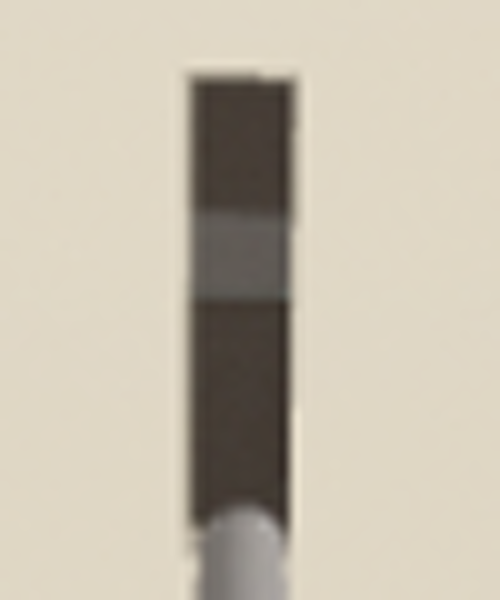

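```bash
python3 - <<'E'
from h import *
s=sense();P=par('wrist',s);R=Ro.from_euler('xyz',s['ee_rot'],degrees=True).as_matrix()
print(s['ee_pos'],s['ee_rot'],s['q'].round(1))
T=lambda uv,z:(R.T@(atz(P,uv,z)-s['ee_pos']))
g=lambda u,v:(155+u/5-.4,95+v/5-.4)
for nm,uv,z in [('cTL',g(42,78),.1),('cTR',g(670,75),.1),('cBR',g(652,626),.1),('cBL',g(80,617),.1),('slot topL',g(496,239),.1),('slot topR',g(548,239),.1),('patch top@tab',g(521,305),.062),('patch bot@tab',g(521,349),.062),('patch top@rail',g(521,305),.072),('patch bot@rail',g(521,349),.072)]:
    print(nm,T(uv,z).round(4),atz(P,uv,z).round(4))
tip=g(521,455); print('tip', [T(tip,z).round(4) for z in (s['ee_pos'][2]-.116,s['ee_pos'][2]-.11)])
E
```

```text
[0.60397629 0.15126579 0.28353991] [-1.79835679e+02  3.36304580e-02  6.43327879e+01] [ -6.9  26.3 -15.7  88.4   7.4  66.4  40.2]
cTL [-0.1088 -0.0639  0.1838] [0.4988 0.081  0.1   ]
cTR [ 0.0311 -0.0616  0.1837] [0.5614 0.2061 0.1   ]
cBR [0.0302 0.0687 0.1833] [0.6784 0.1488 0.1   ]
cBL [-0.1107  0.0674  0.1834] [0.6163 0.0224 0.1   ]
slot topL [-0.0068 -0.025   0.1836] [0.578 0.156 0.1  ]
slot topR [ 0.0047 -0.025   0.1836] [0.583  0.1664 0.1   ]
patch top@tab [-0.0015 -0.0015  0.2215] [0.6013 0.1508 0.062 ]
patch bot@tab [-0.0015  0.0098  0.2215] [0.6116 0.1458 0.062 ]
patch top@rail [-0.0014 -0.0038  0.2116] [0.5994 0.1518 0.072 ]
patch bot@rail [-0.0014  0.0073  0.2115] [0.6093 0.147  0.072 ]
tip [array([-0.0011,  0.003 ,  0.116 ]), array([-0.0011,  0.001 ,  0.11  ])]
```

The pose matches the slot: slot centre x is -1 mm and y is +3 mm in the tool frame, and the tip is at the same place. A lighter patch in the slot at (259,160) fits a 13 mm gap, about ±0 mm from the slot's middle. I'll descend to just above the mouth and recheck.

```bash
python3 -m handwheel '[[[0,0,0.01],0,10],[[0,0,0.025],0,10],[[0,0,0.04],0,10],[[0,0,0.05],0,10],[[0,0,0.055],0,10],[[0,0,0.055],0,10],[[0,0,0.055],0,10]]'; python3 look.py w5 220 120 80 80
```

```text
t: 6.53
ee_pos: [0.6039, 0.1514, 0.2286]
ee_rot: [-179.8, 0.0, 64.3]
ft_force: [0.0, -0.2, -0.9]
opening: 0.0163
6.5333 [0.6039 0.1514 0.2286] [-1.7983e+02  3.0000e-02  6.4320e+01] [ 0.03 -0.25 -0.9 ] 0.0163
zoom 7.5
```

View pics/w5z.png

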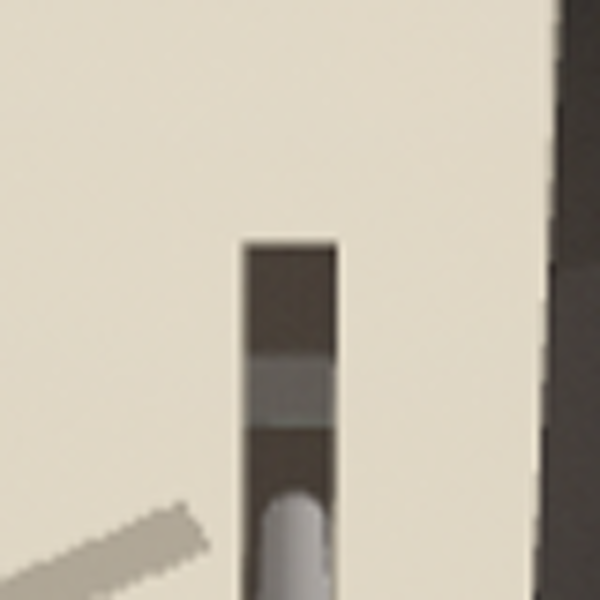

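```bash
python3 - <<'E'
from h import *
s=sense();P=par('wrist',s);R=Ro.from_euler('xyz',s['ee_rot'],degrees=True).as_matrix()
T=lambda uv,z:(R.T@(atz(P,uv,z)-s['ee_pos']))
g=lambda u,v:(220+u/7.5-.43,120+v/7.5-.43)
for nm,uv,z in [('slot topL',g(243,243),.1),('slot topR',g(338,243),.1),('slotL',g(243,480),.1),('slotR',g(335,480),.1),('gap near@rail',g(290,353),.072),('gap far@tab',g(290,429),.062),('tipL',g(262,520),.115),('tipR',g(325,520),.115),('tipTop',g(294,492),.114)]:
    print(nm,T(uv,z).round(4))
E
```

```text
slot topL [-0.0075 -0.0255  0.1292]
slot topR [ 0.0043 -0.0255  0.1292]
slotL [-0.0077  0.0053  0.1291]
slotR [0.004  0.0053 0.1291]
gap near@rail [-0.0018 -0.0041  0.1571]
gap far@tab [-0.0019  0.0098  0.1671]
tipL [-0.005   0.0056  0.1141]
tipR [0.0026 0.0056 0.1141]
tipTop [-0.0012  0.0023  0.1151]
```

```bash
python3 -m handwheel '[[[-0.0005,-0.002,0],0,10],[[-0.0005,-0.002,0.004],0,10],[[-0.0005,-0.002,0.008],0,10],[[-0.0005,-0.002,0.01],0,10],[[-0.0005,-0.002,0.01],0,10]]'; python3 -m handwheel '[[[0,0,0.001],0,10],[[0,0,0.002],0,10],[[0,0,0.003],0,10],[[0,0,0.004],0,10],[[0,0,0.004],0,10]]';  python3 look.py w6 220 120 80 80
```

```text
t: 7.0
ee_pos: [0.6018, 0.1517, 0.2184]
ee_rot: [-179.8, 0.0, 64.3]
ft_force: [0.3, 0.5, -0.4]
opening: 0.0169
t: 7.42
ee_pos: [0.6017, 0.1517, 0.2142]
ee_rot: [-179.8, 0.1, 64.3]
ft_force: [-0.4, 0.1, -0.1]
opening: 0.017
7.4167 [0.6017 0.1517 0.2142] [-1.7982e+02  5.0000e-02  6.4320e+01] [-0.36  0.09 -0.06] 0.017
zoom 7.5
```

View pics/w6z.png

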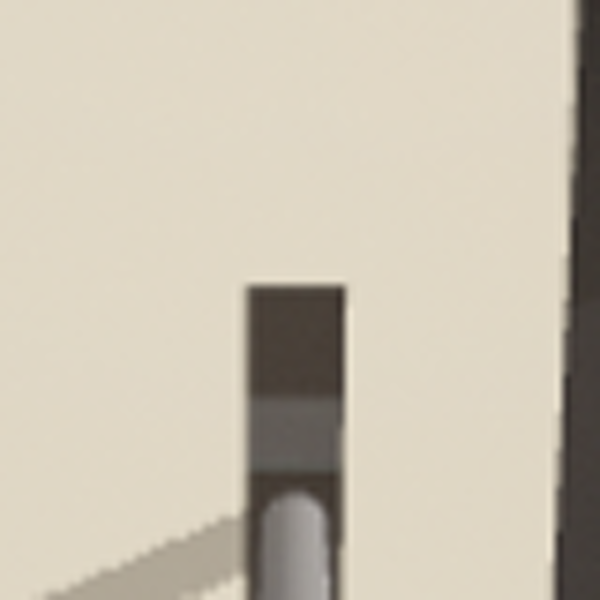

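The rod tip is centred in the slot mouth: rod columns 262–328, slot 247–344 in the zoom. Continuing down in small steps.

```bash
python3 -m handwheel '[[[0,0,0.002],0,10],[[0,0,0.004],0,10],[[0,0,0.006],0,10],[[0,0,0.008],0,10],[[0,0,0.01],0,10],[[0,0,0.01],0,10]]'; python3 -m handwheel '[[[0,0,0.002],0,10],[[0,0,0.004],0,10],[[0,0,0.006],0,10],[[0,0,0.008],0,10],[[0,0,0.01],0,10],[[0,0,0.01],0,10]]';  python3 look.py w7 220 120 80 80
```

```text
t: 7.97
ee_pos: [0.6014, 0.1516, 0.2037]
ee_rot: [-179.8, 0.1, 64.3]
ft_force: [-0.3, -0.1, -0.9]
opening: 0.0169
t: 8.47
ee_pos: [0.6011, 0.1515, 0.1932]
ee_rot: [-179.8, 0.1, 64.3]
ft_force: [0.0, 0.0, -1.2]
opening: 0.0171
8.4667 [0.6011 0.1515 0.1932] [-1.7975e+02  1.1000e-01  6.4320e+01] [ 0.04  0.01 -1.21] 0.0171
zoom 7.5
```

View pics/w7z.png

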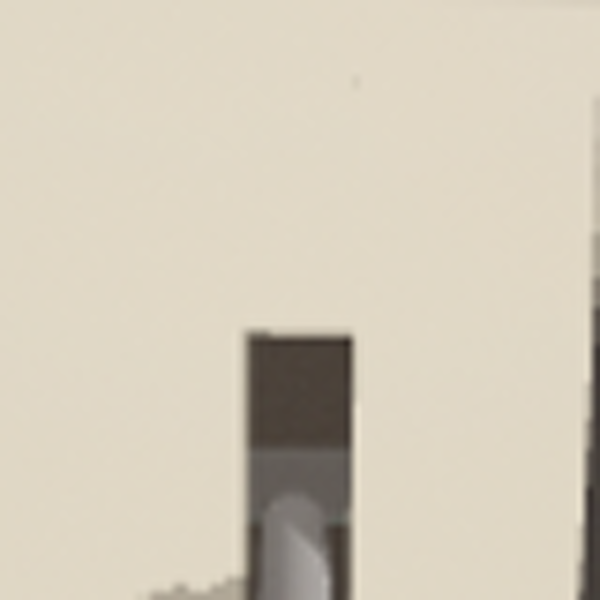

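```bash
python3 - <<'E'
from h import *
s=sense();P=par('wrist',s);R=Ro.from_euler('xyz',s['ee_rot'],degrees=True).as_matrix()
T=lambda uv,z:(R.T@(atz(P,uv,z)-s['ee_pos']))
g=lambda u,v:(220+u/7.5-.43,120+v/7.5-.43)
for nm,uv,z in [('slot topL',g(247,333),.1),('slot topR',g(353,333),.1),('gap near@rail',g(290,449),.072),('gap far@tab',g(290,522),.062),('tipL',g(262,520),.08),('tipR',g(328,520),.08),('tipTop',g(294,492),.082),('tipTop',g(294,492),.078)]:
    print(nm,T(uv,z).round(4))
E
python3 -m handwheel '[[[0.0005,0,0.002],0,10],[[0.0005,0,0.003],0,10],[[0.0005,0,0.004],0,10],[[0.0005,0,0.005],0,10],[[0.0005,0,0.005],0,10]]'
```

```text
slot topL [-0.0062 -0.023   0.0935]
slot topR [ 0.0053 -0.023   0.0935]
gap near@rail [-0.0017 -0.0012  0.1214]
gap far@tab [-0.0017  0.0118  0.1313]
tipL [-0.005   0.0053  0.1134]
tipR [0.0029 0.0053 0.1134]
tipTop [-0.0012  0.0011  0.1114]
tipTop [-0.0012  0.0024  0.1154]
t: 8.93
ee_pos: [0.6012, 0.152, 0.1882]
ee_rot: [-179.7, 0.1, 64.3]
ft_force: [0.3, 0.0, -0.6]
opening: 0.017
```

```bash
python3 -m handwheel '[[[0,0,0.001],0,10],[[0,0,0.002],0,10],[[0,0,0.002],0,10]]'; python3 -m handwheel '[[[0,0,0.001],0,10],[[0,0,0.002],0,10],[[0,0,0.002],0,10]]'; python3 -m handwheel '[[[0,0,0.001],0,10],[[0,0,0.002],0,10],[[0,0,0.002],0,10]]'
```

```text
t: 9.18
ee_pos: [0.6011, 0.1519, 0.186]
ee_rot: [-179.7, 0.1, 64.3]
ft_force: [-0.6, 0.5, -0.8]
opening: 0.0174
t: 9.43
ee_pos: [0.6009, 0.1519, 0.1837]
ee_rot: [-179.7, 0.1, 64.3]
ft_force: [-0.1, -0.7, -0.8]
opening: 0.0166
t: 9.68
ee_pos: [0.6008, 0.1518, 0.1814]
ee_rot: [-179.7, 0.2, 64.3]
ft_force: [-0.5, 1.0, -1.0]
opening: 0.0168
```

```bash
python3 -m handwheel '[[[0,0,0.001],0,10],[[0,0,0.002],0,10],[[0,0,0.002],0,10]]'; python3 -m handwheel '[[[0,0,0.001],0,10],[[0,0,0.0015],0,10],[[0,0,0.0015],0,10]]'; python3 -m handwheel '[[[0,0,0.001],0,10],[[0,0,0.0015],0,10],[[0,0,0.0015],0,10]]'
```

```text
t: 9.93
ee_pos: [0.6006, 0.1518, 0.1792]
ee_rot: [-179.7, 0.2, 64.3]
ft_force: [0.0, 0.6, -1.1]
opening: 0.0172
t: 10.18
ee_pos: [0.6007, 0.1518, 0.1777]
ee_rot: [-179.7, 0.2, 64.3]
ft_force: [-0.5, -0.6, 0.0]
opening: 0.0168
t: 10.43
ee_pos: [0.6008, 0.1519, 0.1765]
ee_rot: [-179.7, 0.1, 64.3]
ft_force: [-0.4, -0.7, 2.9]
opening: 0.0167
```

Contact starts at TCP z of about 0.1775, so the tip is at 0.062. That is the tab's height, not the rail's. Now pressing gently in 1 mm steps.

```bash
for i in 1 ; do python3 -m handwheel '[[[0,0,0.001],0,10],[[0,0,0.001],0,10]]'; python3 -m handwheel '[[[0,0,0.0015],0,10],[[0,0,0.0015],0,10]]'; python3 -m handwheel '[[[0,0,0.0015],0,10],[[0,0,0.0015],0,10]]'; done
```

```text
t: 10.6
ee_pos: [0.6009, 0.1519, 0.1757]
ee_rot: [-179.7, 0.1, 64.3]
ft_force: [-1.0, 0.5, 4.0]
opening: 0.0171
t: 10.77
ee_pos: [0.601, 0.152, 0.1744]
ee_rot: [-179.7, 0.1, 64.3]
ft_force: [-1.4, 0.6, 4.2]
opening: 0.0169
t: 10.93
ee_pos: [0.601, 0.152, 0.1731]
ee_rot: [-179.7, 0.1, 64.3]
ft_force: [-0.8, -0.2, 5.6]
opening: 0.017
```

```bash
python3 -m handwheel '[[[0,0,0.0015],0,10],[[0,0,0.0015],0,10]]'; python3 -m handwheel '[[[0,0,0.0015],0,10],[[0,0,0.0015],0,10]]'; python3 look.py w8; python3 - <<'E'
from h import *
cv2.imwrite('pics/s8.png',cv2.resize(grab_frame('side')[130:260,150:310,::-1],None,fx=4,fy=4))
E
```

```text
t: 11.1
ee_pos: [0.6011, 0.152, 0.1718]
ee_rot: [-179.7, 0.1, 64.3]
ft_force: [-1.2, -1.2, 5.4]
opening: 0.0167
t: 11.27
ee_pos: [0.6011, 0.152, 0.1707]
ee_rot: [-179.8, 0.1, 64.3]
ft_force: [-2.2, -1.1, 6.5]
opening: 0.0168
11.2667 [0.6011 0.152  0.1707] [-1.7976e+02  1.3000e-01  6.4320e+01] [-2.18 -1.14  6.54] 0.0168
```

View pics/s8.png

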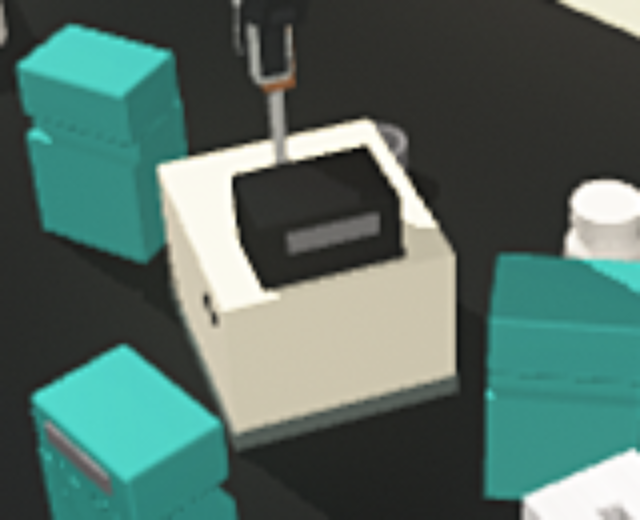

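View pics/w8.png

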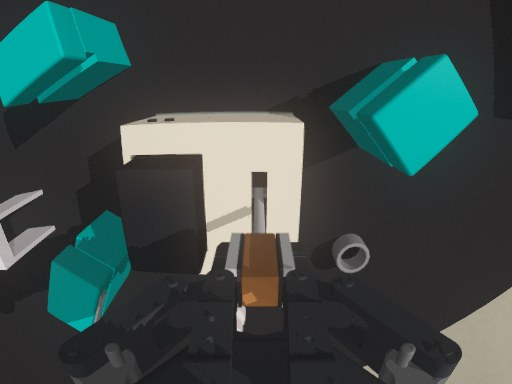

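```bash
python3 -m handwheel '[[[0,0,0.0015],0,10],[[0,0,0.0015],0,10]]'; python3 - <<'E'
from h import *
im=grab_frame('side');a=cv2.imread('pics/side0.png')[140:220,190:270];b=im[140:220,190:270,::-1];cv2.imwrite('pics/s9.png',cv2.resize(np.hstack([a,b]),None,fx=5,fy=5))
E
```

```text
t: 11.53
ee_pos: [0.6011, 0.1519, 0.1697]
ee_rot: [-179.8, 0.1, 64.3]
ft_force: [-2.6, -1.3, 6.9]
opening: 0.0172
```

View pics/s9.png

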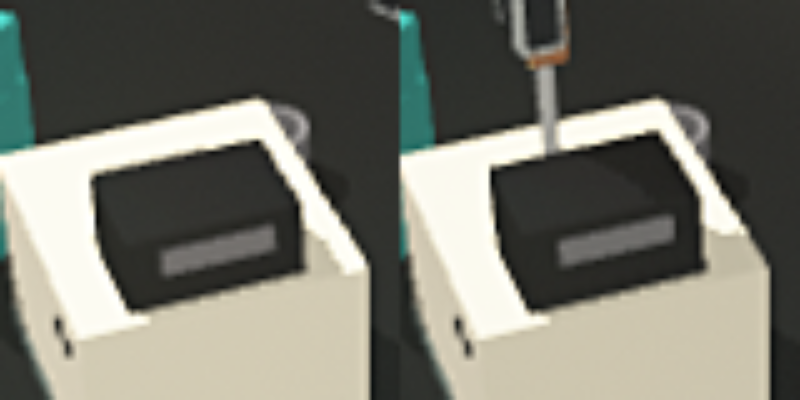

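```bash
python3 -m handwheel '[[[0,0,0.0],0,10],[[0,0,0.0],0,10],[[0,0,0],0,10],[[0,0,0],0,10]]'; python3 - <<'E'
from h import *
im=grab_frame('side');a=cv2.imread('pics/side0.png')[140:220,190:270];b=im[140:220,190:270,::-1];cv2.imwrite('pics/s10.png',cv2.resize(np.hstack([a,b]),None,fx=5,fy=5))
print(sense()['ft_force'])
E
```

```text
t: 11.92
ee_pos: [0.6012, 0.152, 0.1703]
ee_rot: [-179.8, 0.1, 64.3]
ft_force: [-2.2, -0.8, 7.4]
opening: 0.0164
[-0.8028249  -0.10277518  7.26097904]
```

View pics/s10.png

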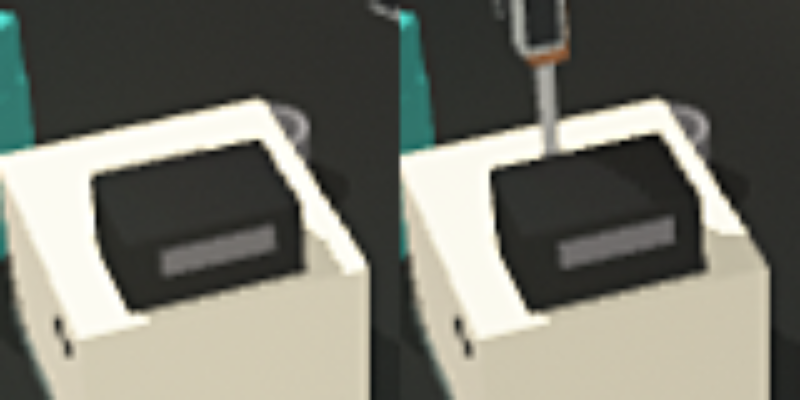

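```bash
python3 -m handwheel '[[[0,0,0.0015],0,10],[[0,0,0.002],0,10]]';  python3 -m handwheel '[[[0,0,0.0015],0,10],[[0,0,0.0015],0,10]]'; python3 - <<'E'
from h import *
im=grab_frame('side');a=cv2.imread('pics/side0.png')[140:220,190:270];b=im[140:220,190:270,::-1];cv2.imwrite('pics/s11.png',cv2.resize(np.hstack([a,b]),None,fx=5,fy=5))
E
```

```text
t: 12.13
ee_pos: [0.6011, 0.1519, 0.1689]
ee_rot: [-179.8, 0.1, 64.3]
ft_force: [-2.3, -0.8, 9.0]
opening: 0.0173
t: 12.3
ee_pos: [0.6011, 0.1518, 0.168]
ee_rot: [-179.8, 0.2, 64.3]
ft_force: [-2.6, -1.2, 8.7]
opening: 0.0168
```

View pics/s11.png

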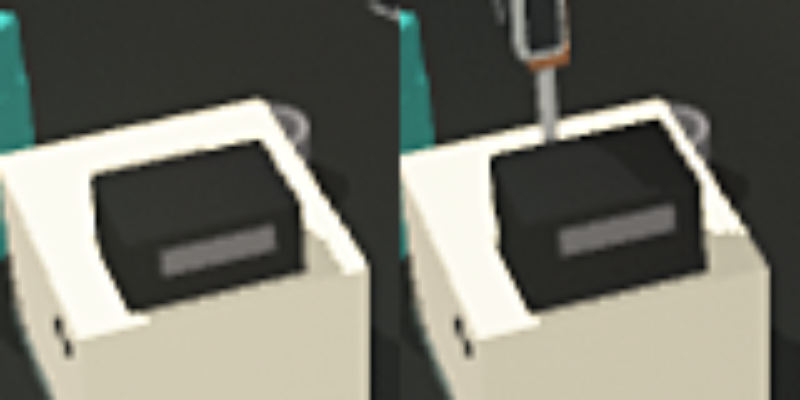

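The pack is rising: the top edge is about 20 zoomed px higher, where 12 mm should give about 23. I'll hold and confirm.

```bash
python3 -m handwheel '[[[0,0,0.0005],0,10],[[0,0,0.0005],0,10],[[0,0,0.0005],0,10],[[0,0,0.0005],0,10]]'; python3 - <<'E'
from h import *
im=grab_frame('side');a=cv2.imread('pics/side0.png')[140:220,190:270];b=im[140:220,190:270,::-1];cv2.imwrite('pics/s12.png',cv2.resize(np.hstack([a,b]),None,fx=5,fy=5))
S=par('side')
# predicted rise of pack top back corner
d=(.5898,.1144,np.radians(-26))
for z in (.135,.147): print(proj(S,[[.577,.09,z]]))
E
```

```text
t: 12.68
ee_pos: [0.6012, 0.1518, 0.1684]
ee_rot: [-179.8, 0.2, 64.3]
ft_force: [-2.6, -1.3, 8.6]
opening: 0.0169
[[227.9965003  175.80870731]]
[[227.71689516 171.24879074]]
```

View pics/s12.png

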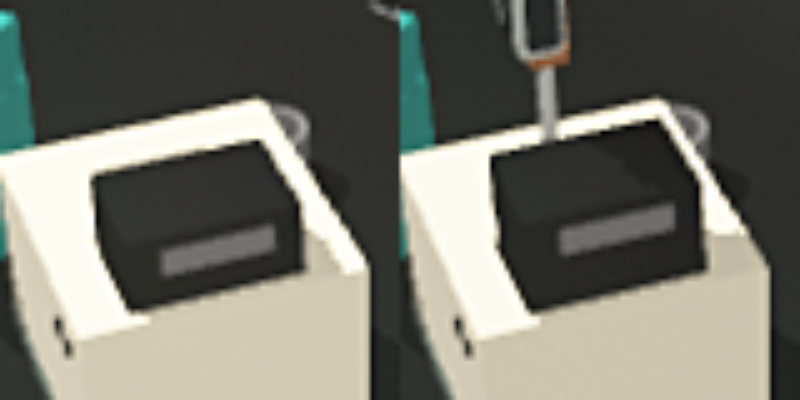

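```bash
python3 - <<'E'
from h import *
a=cv2.imread('pics/side0.png');b=grab_frame('side')[:,:,::-1].copy();cv2.imwrite('pics/s13.png',b)
t=np.float32
def sh(a,b,box):
    x,y,w,h=box;U=10
    A=cv2.resize(cv2.cvtColor(a,6)[y:y+h,x:x+w],None,fx=U,fy=U,interpolation=cv2.INTER_CUBIC)
    m=8;B=cv2.resize(cv2.cvtColor(b,6)[y-m:y+h+m,x-m:x+w+m],None,fx=U,fy=U,interpolation=cv2.INTER_CUBIC)
    r=cv2.matchTemplate(B,A,cv2.TM_CCOEFF_NORMED);_,v,_,l=cv2.minMaxLoc(r);return (l[0]/U-m,l[1]/U-m,round(v,3))
print('stripe',sh(a,b,(218,182,30,16)),'dock ref',sh(a,b,(200,205,20,20)))
S=par('side')
d=np.array([.5898,.1144]);y=np.radians(-26);c,s=np.cos(y),np.sin(y);L=lambda p:[d[0]+c*p[0]-s*p[1],d[1]+s*p[0]+c*p[1],p[2]]
print(proj(S,[L((0,-.06,.115))])[0]-proj(S,[L((0,-.06,.127))])[0])
E
```

```text
stripe (-0.2999999999999998, -4.2, 0.693) dock ref (0.0, 0.0, 0.998)
[0.23822913 4.48948061]
```

The pack's stripe has moved up 4.2 px, where a full pop predicts 4.5 px, so it has popped. Withdrawing straight up.

```bash
python3 -m handwheel '[[[0,0,-0.005],0,10],[[0,0,-0.015],0,10],[[0,0,-0.03],0,10],[[0,0,-0.045],0,10],[[0,0,-0.065],0,10],[[0,0,-0.085],0,10],[[0,0,-0.105],0,10],[[0,0,-0.12],0,10],[[0,0,-0.125],0,10],[[0,0,-0.125],0,10]]'; python3 look.py w14; python3 - <<'E'
from h import *
im=grab_frame('side')[:,:,::-1]
a=cv2.imread('pics/side0.png')[140:220,190:270];b=im[140:220,190:270];cv2.imwrite('pics/s14.png',cv2.resize(np.hstack([a,b]),None,fx=5,fy=5))
im=grab_frame('scene')[:,:,::-1]
a=cv2.imread('pics/scene0.png')[160:250,240:340];b=im[160:250,240:340];cv2.imwrite('pics/c14.png',cv2.resize(np.hstack([a,b]),None,fx=4,fy=4))
E
```

```text
t: 13.62
ee_pos: [0.6024, 0.1521, 0.2946]
ee_rot: [-179.9, 0.1, 64.3]
ft_force: [0.4, -0.4, -1.4]
opening: 0.0167
13.6167 [0.6024 0.1521 0.2946] [-1.7991e+02  6.0000e-02  6.4300e+01] [ 0.36 -0.43 -1.38] 0.0167
```

View pics/s14.png

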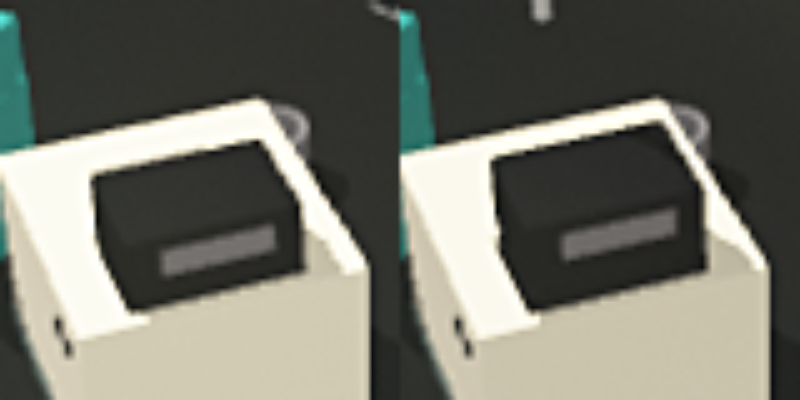

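View pics/c14.png

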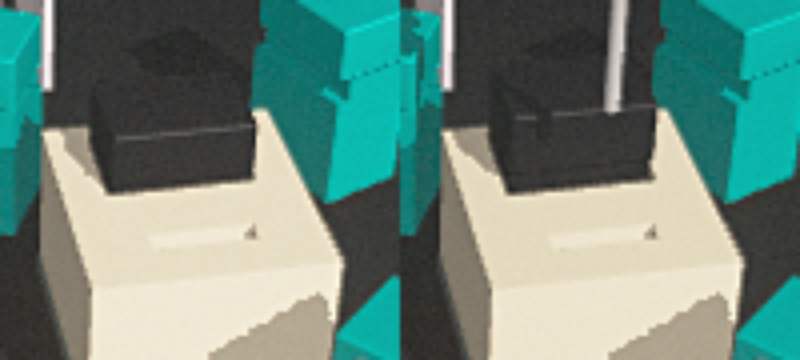

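View pics/w14.png

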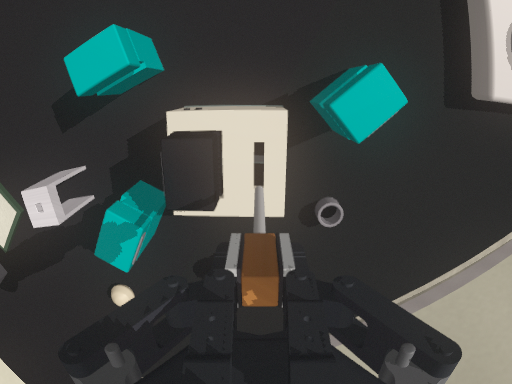

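```bash
python3 - <<'E'
from h import *
b=grab_frame('side')[:,:,::-1].copy();cv2.imwrite('pics/s15.png',b)
a=cv2.imread('pics/side0.png');m=cv2.imread('pics/s13.png')
c=grab_frame('scene')[:,:,::-1].copy(); cv2.imwrite('pics/c15.png',c); c0=cv2.imread('pics/scene0.png')
cv2.imwrite('pics/s15z.png',cv2.resize(np.hstack([i[165:205,205:260] for i in (a,m,b)]),None,fx=4.8,fy=4.8*1,interpolation=cv2.INTER_CUBIC))
cv2.imwrite('pics/c15z.png',cv2.resize(np.hstack([i[175:215,255:310] for i in (c0,c)]),None,fx=7,fy=7,interpolation=cv2.INTER_CUBIC))
def prof(i,col): return cv2.cvtColor(i,6)[165:210,col].astype(int)
# stripe row centroid (bright grey on black) for several columns
for nm,i in (('0',a),('press',m),('now',b)):
    g=cv2.cvtColor(i,6)[172:206].astype(float); r=np.arange(172,206)
    o=[]
    for col in range(226,243,4):
        w=np.clip(g[:,col]-70,0,None)*(g[:,col]<150); o.append((w*r).sum()/w.sum())
    print(nm,np.round(o,1))
S=par('scene');d=np.array([.5898,.1144]);y=np.radians(-26);cc,s=np.cos(y),np.sin(y);L=lambda p:[d[0]+cc*p[0]-s*p[1],d[1]+s*p[0]+cc*p[1],p[2]]
print('scene pred shift',proj(S,[L((0,0,.135))])[0]-proj(S,[L((0,0,.147))])[0])
for nm,i in (('0',c0),('now',c)):
    g=cv2.cvtColor(i,6).astype(int); print(nm,[(col,g[185:215,col].tolist()) for col in (280,)])
E
```

```text
0 [193.4 192.6 191.5 190.6 189.6]
press [190.4 189.7 188.4 187.6 186.6]
now [191.4 190.4 189.3 188.4 186.4]
scene pred shift [-0.31688104  4.75844513]
0 [(280, [52, 53, 59, 52, 51, 50, 54, 60, 91, 68, 55, 52, 59, 54, 63, 59, 56, 59, 61, 53, 57, 55, 131, 239, 225, 222, 223, 222, 222, 221])]
now [(280, [53, 50, 54, 92, 55, 59, 61, 51, 55, 56, 54, 51, 55, 53, 49, 54, 60, 50, 61, 56, 53, 49, 122, 237, 220, 217, 219, 217, 218, 217])]
```

View pics/s15z.png

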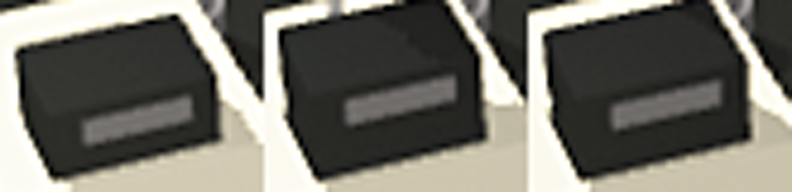

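View pics/c15z.png

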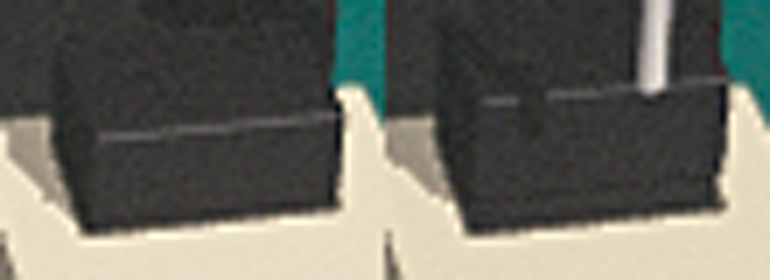

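```bash
python3 - <<'E'
import cv2,numpy as np
im=cv2.imread('pics/w14.png')[95:225,155:300]; cv2.imwrite('pics/w14z.png',cv2.resize(im,None,fx=5,fy=5,interpolation=cv2.INTER_CUBIC))
def e(i): return cv2.convertScaleAbs(i,alpha=2.5,beta=-60)
a=cv2.imread('pics/side0.png');m=cv2.imread('pics/s13.png');b=cv2.imread('pics/s15.png')
cv2.imwrite('pics/s15e.png',cv2.resize(np.vstack([np.hstack([e(i)[160:210,200:265] for i in (a,b)]),np.hstack([e(i)[160:210,200:265] for i in (m,b)])]),None,fx=6,fy=6,interpolation=cv2.INTER_CUBIC))
E
```

```text
(no output)
```

View pics/w14z.png

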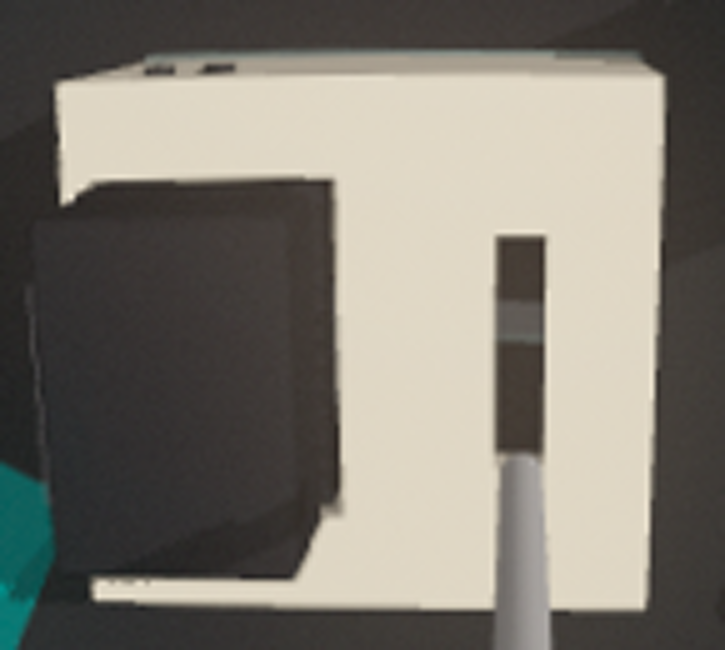

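View pics/s15e.png

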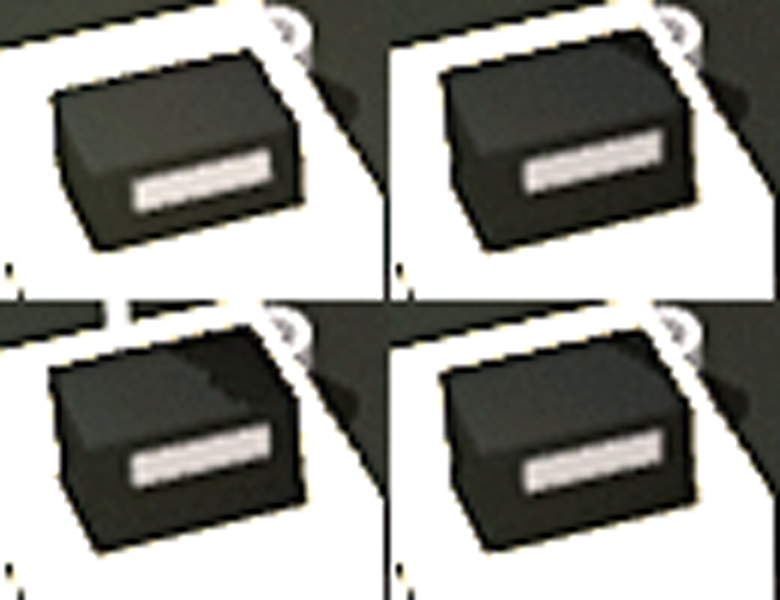

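```bash
python3 - <<'E'
from h import *
s=sense();P=par('wrist',s)
w=grab_frame('wrist')[:,:,::-1];b=grab_frame('side')[:,:,::-1]
def e(i,a=5,bb=-150): return cv2.convertScaleAbs(i,alpha=a,beta=bb)
cv2.imwrite('pics/w16e.png',cv2.resize(np.hstack([e(cv2.imread('pics/w4.png'))[110:225,150:235],e(w)[110:225,150:235]]),None,fx=4.7,fy=4.7,interpolation=cv2.INTER_CUBIC))
cv2.imwrite('pics/s16.png',b)
for nm in ('side0','s13','s15','s16'):
    i=cv2.imread(f'pics/{nm}.png'); g=cv2.cvtColor(i,6).astype(float)
    # stripe bottom edge subpixel at cols
    o=[]
    for col in (226,230,234,238):
        seg=g[175:205,col]; st=np.where((seg>85)&(seg<150))[0]
        o.append(seg.round().astype(int)[5:26].tolist())
    print(nm,o[1],o[3])
E
```

```text
side0 [51, 51, 51, 51, 51, 48, 41, 45, 86, 117, 114, 114, 114, 84, 35, 42, 43, 41, 31, 138, 208] [50, 50, 51, 47, 40, 41, 81, 117, 114, 114, 116, 87, 34, 41, 42, 39, 25, 135, 208, 200, 204]
s13 [47, 39, 33, 50, 90, 112, 109, 111, 96, 53, 34, 37, 39, 40, 40, 41, 40, 36, 28, 135, 202] [34, 46, 86, 111, 109, 110, 101, 64, 31, 37, 39, 37, 38, 37, 39, 36, 21, 132, 203, 195, 199]
s15 [47, 45, 40, 35, 47, 87, 111, 108, 109, 101, 64, 33, 39, 39, 39, 40, 39, 35, 28, 133, 200] [40, 34, 46, 85, 110, 107, 108, 100, 63, 31, 37, 37, 38, 38, 38, 35, 21, 129, 199, 192, 196]
s16 [47, 45, 42, 34, 47, 87, 112, 107, 109, 101, 65, 32, 38, 40, 39, 39, 38, 36, 27, 133, 200] [40, 34, 45, 87, 110, 107, 109, 99, 63, 31, 37, 38, 38, 39, 38, 35, 22, 129, 200, 192, 197]
```

View pics/w16e.png

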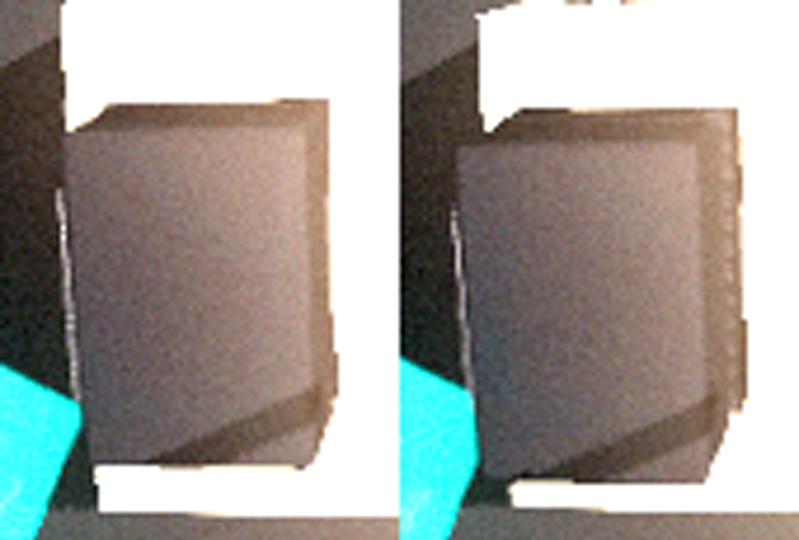

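```bash
python3 - <<'E'
from h import *
s1=sense(); s0=dict(ee_pos=np.array([.60397629,.15126579,.28353991]),ee_rot=np.array([-179.835679,.0336,64.3327879]))
g=lambda u,v:np.array([150+u/4.7-.4,110+v/4.7-.4])
obs={'w4':(s0,[(67,128),(305,125),(310,465),(90,465)]),'w16':(s1,[(57,147),(297,143),(305,482),(80,478)])}
for nm,(s,pts) in obs.items():
    P=par('wrist',s)
    loc=np.array([[-.04,-.028,0],[-.04,.028,0],[.04,.028,0],[.04,-.028,0]])
    for mode in ('z','ztilt'):
        def f(v):
            r=Ro.from_euler('xyz',[v[4] if mode=='ztilt' else 0,0,v[3]]).as_matrix()
            X=loc@r.T+v[:3]
            return (proj(P,X)-[g(*p) for p in pts]).ravel()
        r=least_squares(f,[.58,.09,.135,-.45,0]); print(nm,mode,r.x[:3].round(4),np.degrees(r.x[3:]).round(2),'rms',np.sqrt((r.fun**2).mean()).round(2))
E
```

```text
w4 z [0.5745 0.0817 0.1233] [-26.71   0.  ] rms 0.68
w4 ztilt [0.5745 0.0817 0.1234] [-26.68   0.28] rms 0.68
w16 z [0.5738 0.0787 0.134 ] [-26.76   0.  ] rms 0.31
w16 ztilt [0.5738 0.0786 0.1337] [-26.83  -0.83] rms 0.3
```

The side view shows the -y face about 1 px lower than while pressed, and the scene view shows the slot-side edge fully up. The wrist fit explains both: the pack shifted about 3 mm toward -y within the well's clearance, with a rise of about 11 mm. It is stable and popped. Now back to the stand.

```bash
python3 -m handwheel '[[[-0.02,0.004,0],7,10],[[-0.05,0.009,0],14,10],[[-0.085,0.016,0],21,10],[[-0.12,0.022,0],28,10],[[-0.155,0.029,0],35,10],[[-0.19,0.035,0],42,10],[[-0.225,0.041,0],49,10],[[-0.26,0.048,0],56,10],[[-0.295,0.054,0],63,10],[[-0.3192,0.0588,0],70,10]]'; python3 -m handwheel '[[[0,0,0],6,10],[[0,0,0],11,10],[[0,0,0],11.3,10],[[0,0,0],11.3,10],[[0,0,0],11.3,10]]'; python3 look.py w17 210 120 100 100
```

```text
t: 14.8
ee_pos: [0.5143, -0.165, 0.2932]
ee_rot: [179.8, 0.4, -6.2]
ft_force: [-0.3, -0.5, -1.7]
opening: 0.0172
t: 15.22
ee_pos: [0.5144, -0.1644, 0.293]
ee_rot: [179.7, 0.3, -17.3]
ft_force: [-0.3, -0.7, -0.8]
opening: 0.0169
15.2167 [ 0.5144 -0.1644  0.293 ] [179.75   0.33 -17.31] [-0.3  -0.69 -0.83] 0.0169
zoom 6.0
```

View pics/w17z.png

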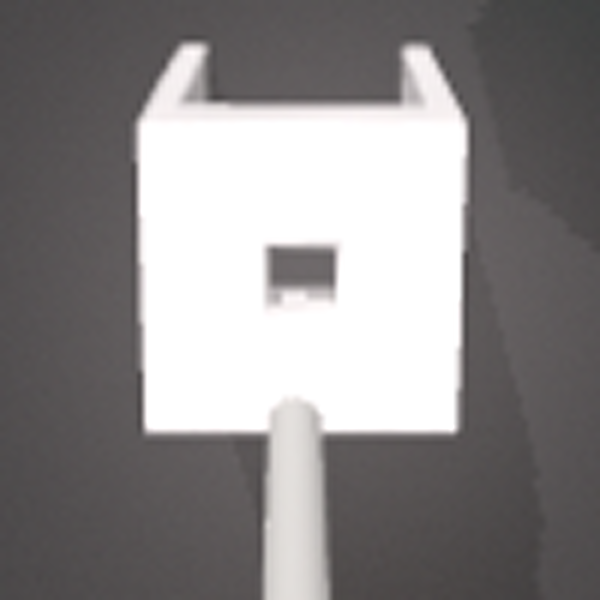

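```bash
python3 - <<'E'
from h import *
s=sense();P=par('wrist',s);R=Ro.from_euler('xyz',s['ee_rot'],degrees=True).as_matrix()
T=lambda uv,z:(R.T@(atz(P,uv,z)-s['ee_pos']))
g=lambda u,v:(210+u/6-.42,120+v/6-.42)
C=np.array([T(g(*p),.112) for p in [(137,118),(467,118),(458,435),(145,435)]]);print(C.round(4),C.mean(0).round(4))
H=np.array([T(g(*p),.112) for p in [(267,244),(338,244),(336,308)]]);print(H.round(4))
z=s['ee_pos'][2]-.112; print('tip',T(g(270,415),z).round(4),T(g(320,415),z).round(4),'top',T(g(295,398),z).round(4))
E
```

```text
[[-0.029  -0.0295  0.1811]
 [ 0.0314 -0.0295  0.1807]
 [ 0.0312  0.032   0.181 ]
 [-0.029   0.0321  0.1814]] [0.0011 0.0013 0.1811]
[[-0.0053 -0.0056  0.1811]
 [ 0.0079 -0.0056  0.181 ]
 [ 0.0076  0.0067  0.181 ]]
tip [-0.0037  0.0043  0.112 ] [0.0038 0.0043 0.112 ] top [0.     0.0016 0.112 ]
```

```bash
python3 -m handwheel '[[[0.001,-0.004,0.01],0,10],[[0.001,-0.004,0.025],0,10],[[0.001,-0.004,0.04],0,10],[[0.001,-0.004,0.05],0,10],[[0.001,-0.004,0.054],0,10],[[0.001,-0.004,0.054],0,10],[[0.001,-0.004,0.054],0,10]]'; python3 look.py w18 220 140 80 80
```

```text
t: 15.85
ee_pos: [0.5165, -0.161, 0.2392]
ee_rot: [179.7, 0.3, -17.3]
ft_force: [-0.1, -0.3, -1.4]
opening: 0.0171
15.85 [ 0.5165 -0.161   0.2392] [179.75   0.31 -17.32] [-0.09 -0.26 -1.44] 0.0171
zoom 7.5
```

View pics/w18z.png

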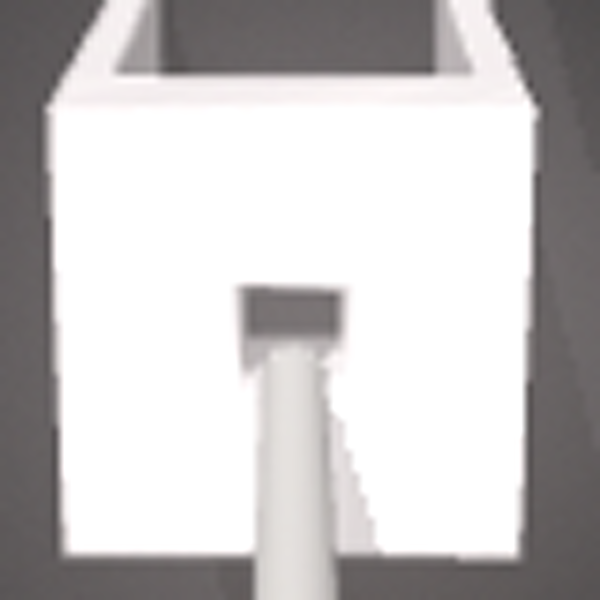

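```bash
python3 - <<'E'
from h import *
s=sense();P=par('wrist',s);R=Ro.from_euler('xyz',s['ee_rot'],degrees=True).as_matrix()
T=lambda uv,z:(R.T@(atz(P,uv,z)-s['ee_pos']))
g=lambda u,v:(220+u/7.5-.43,140+v/7.5-.43)
C=np.array([T(g(*p),.112) for p in [(50,105),(537,112),(520,557),(65,557)]]);print(C.round(4),C.mean(0).round(4))
print('hole',[T(g(*p),.112).round(4) for p in [(240,286),(345,290),(243,374)]])
print('tip',T(g(262,370),.127).round(4),T(g(327,370),.127).round(4),'top',T(g(294,346),.127).round(4))
E
```

```text
[[-0.0301 -0.0249  0.1276]
 [ 0.0301 -0.024   0.1273]
 [ 0.0298  0.036   0.1276]
 [-0.0303  0.036   0.1279]] [-1.000e-04  5.800e-03  1.276e-01]
hole [array([-0.0068, -0.0014,  0.1276]), array([ 0.0064, -0.0009,  0.1275]), array([-0.0065,  0.0104,  0.1277])]
tip [-0.0038  0.0047  0.1126] [0.004  0.0047 0.1126] top [0.     0.0016 0.1126]
```

```bash
python3 -m handwheel '[[[0,0,0.004],0,10],[[0,0,0.008],0,10],[[0,0,0.012],0,10],[[0,0,0.015],0,10],[[0,0,0.018],0,10],[[0,0,0.018],0,10]]'; python3 -m handwheel '[[[0,0,0.004],0,10],[[0,0,0.008],0,10],[[0,0,0.012],0,10],[[0,0,0.016],0,10],[[0,0,0.02],0,10],[[0,0,0.02],0,10]]'; python3 look.py w19 220 140 80 80
```

```text
t: 16.4
ee_pos: [0.5161, -0.1611, 0.2208]
ee_rot: [179.7, 0.3, -17.3]
ft_force: [-0.0, 0.2, -1.1]
opening: 0.0169
t: 16.9
ee_pos: [0.5154, -0.161, 0.1998]
ee_rot: [179.7, 0.4, -17.3]
ft_force: [-0.0, -0.2, -0.8]
opening: 0.017
16.9 [ 0.5154 -0.161   0.1998] [179.74   0.42 -17.33] [-0.04 -0.2  -0.82] 0.017
zoom 7.5
```

View pics/w19z.png

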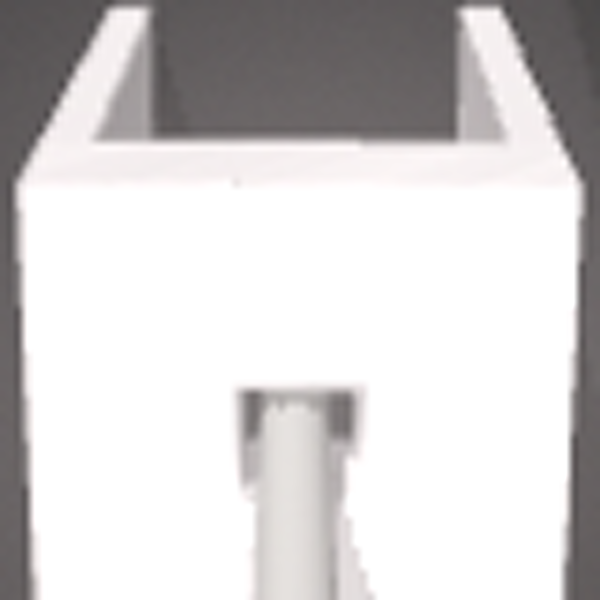

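```bash
python3 -m handwheel '[[[0.0005,0,0.004],0,10],[[0.0008,0,0.008],0,10],[[0.001,0,0.013],0,10],[[0.001,0,0.018],0,10],[[0.0013,0,0.023],0,10],[[0.0015,0,0.028],0,10],[[0.0018,0,0.034],0,10],[[0.002,0,0.04],0,10],[[0.002,0,0.04],0,10]]';  python3 -m handwheel '[[[0.0002,0,0.005],0,10],[[0.0004,0,0.01],0,10],[[0.0006,0,0.015],0,10],[[0.0008,0,0.02],0,10],[[0.001,0,0.025],0,10],[[0.001,0,0.03],0,10],[[0.001,0,0.03],0,10]]'; python3 look.py w20 210 170 100 100
```

```text
t: 17.7
ee_pos: [0.5164, -0.1615, 0.1589]
ee_rot: [179.7, 0.5, -17.3]
ft_force: [-0.4, -0.1, -1.3]
opening: 0.0168
t: 18.28
ee_pos: [0.5164, -0.1617, 0.1277]
ee_rot: [179.7, 0.6, -17.3]
ft_force: [-0.0, -0.5, -0.7]
opening: 0.0168
18.2833 [ 0.5164 -0.1617  0.1277] [179.72   0.62 -17.32] [-0.02 -0.47 -0.7 ] 0.0168
zoom 6.0
```

View pics/w20z.png

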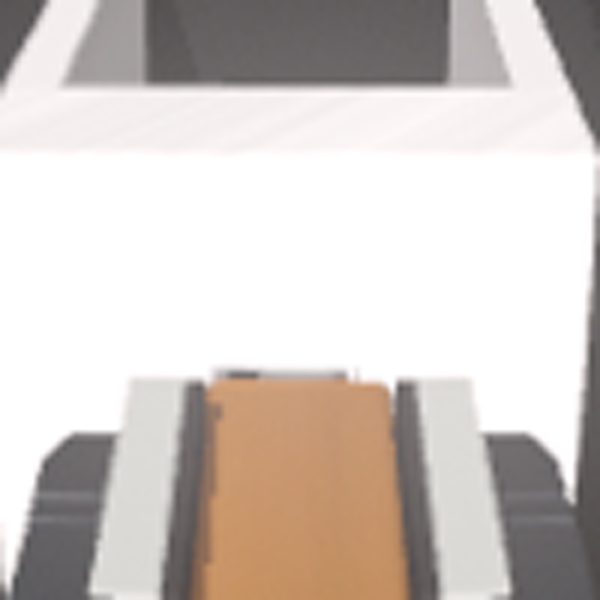

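Now the last few millimetres, in 1 mm steps until the handle seats.

```bash
python3 -m handwheel '[[[0,0,0.001],0,10],[[0,0,0.002],0,10],[[0,0,0.002],0,10]]'; python3 -m handwheel '[[[0,0,0.001],0,10],[[0,0,0.0015],0,10],[[0,0,0.0015],0,10]]'; python3 -m handwheel '[[[0,0,0.001],0,10],[[0,0,0.001],0,10]]'
```

```text
t: 18.58
ee_pos: [0.5166, -0.1618, 0.1263]
ee_rot: [179.7, 0.6, -17.3]
ft_force: [-0.4, 0.5, -1.0]
opening: 0.0169
t: 18.83
ee_pos: [0.5166, -0.1617, 0.1247]
ee_rot: [179.7, 0.6, -17.3]
ft_force: [-0.0, -0.3, -1.2]
opening: 0.0165
t: 19.0
ee_pos: [0.5165, -0.1617, 0.1236]
ee_rot: [179.7, 0.6, -17.3]
ft_force: [-0.4, -0.1, -1.0]
opening: 0.017
```

```bash
python3 -m handwheel '[[[0,0,0.001],0,10],[[0,0,0.001],0,10]]'; python3 -m handwheel '[[[0,0,0.001],0,10],[[0,0,0.001],0,10]]'
```

```text
t: 19.17
ee_pos: [0.5167, -0.1618, 0.1229]
ee_rot: [179.7, 0.6, -17.3]
ft_force: [0.6, 0.8, 2.4]
opening: 0.0169
t: 19.33
ee_pos: [0.5167, -0.1618, 0.1228]
ee_rot: [179.7, 0.6, -17.3]
ft_force: [-3.8, 0.8, 9.9]
opening: 0.0167
```

The handle seated at TCP z 0.1228, the same height as at the grasp. Opening now.

```bash
python3 -m handwheel '[[[0,0,-0.0005],0,10],[[0,0,-0.0005],0,25],[[0,0,-0.0005],0,35],[[0,0,-0.0005],0,45],[[0,0,-0.0005],0,50],[[0,0,-0.0005],0,50],[[0,0,-0.0005],0,50],[[0,0,-0.0005],0,50]]'; python3 look.py w21
```

```text
t: 20.0
ee_pos: [0.5167, -0.1618, 0.1233]
ee_rot: [179.7, 0.6, -17.3]
ft_force: [0.0, -0.6, -1.5]
opening: 0.0428
20.0 [ 0.5167 -0.1618  0.1233] [179.74   0.58 -17.33] [ 0.05 -0.6  -1.54] 0.0428
```

View pics/w21.png

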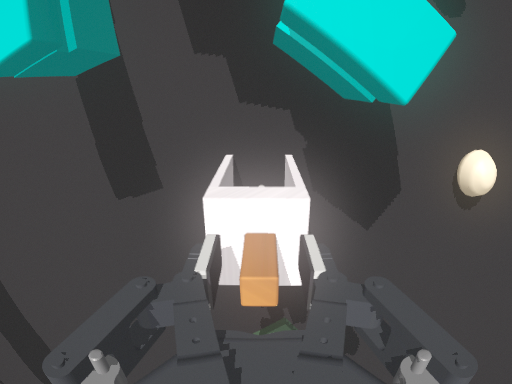

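The handle stands free at (259,270), between the open pads. Rising clear and checking.

```bash
python3 -m handwheel '[[[0,0,-0.005],0,50],[[0,0,-0.02],0,50],[[0,0,-0.04],0,50],[[0,0,-0.065],0,50],[[0,0,-0.09],0,50],[[0,0,-0.115],0,50],[[0,0,-0.14],0,50],[[0,0,-0.155],0,50],[[0,0,-0.16],0,50],[[0,0,-0.16],0,50]]'; python3 look.py w22 205 110 110 110; python3 - <<'E'
from h import *
for n in ('side','scene'):
    im=grab_frame(n)[:,:,::-1]; cv2.imwrite(f'pics/{n}22.png',im)
a=cv2.imread('pics/side22.png')[140:320,180:345];b=cv2.imread('pics/scene22.png')[110:290,190:355]
cv2.imwrite('pics/f22.png',cv2.resize(np.hstack([a,b]),None,fx=2.4,fy=2.4,interpolation=cv2.INTER_CUBIC))
P=par('wrist')
for nm,z in (('jar_mid',.0275),('rock_mid',.0175),('cup_mid',.013)):
  for n in ('scene','wrist'):
    for d in boxes_of(nm,n)[:2]: r,c=d['point']; print(nm,n,round(d['conf'],2),atz(par(n),(c,r),z).round(3))
E
```

```text
t: 20.88
ee_pos: [0.5191, -0.1618, 0.2846]
ee_rot: [179.8, 0.4, -17.3]
ft_force: [0.1, 0.3, 0.1]
opening: 0.0427
20.8833 [ 0.5191 -0.1618  0.2846] [179.75   0.42 -17.33] [0.08 0.25 0.13] 0.0427
zoom 5.454545454545454
jar_mid scene 0.84 [0.763 0.026 0.027]
jar_mid scene 0.15 [ 0.402 -0.34   0.027]
rock_mid scene 0.81 [ 0.748 -0.2    0.017]
rock_mid wrist 0.84 [ 0.733 -0.213  0.018]
cup_mid scene 0.71 [0.743 0.214 0.013]
```

View pics/w22z.png

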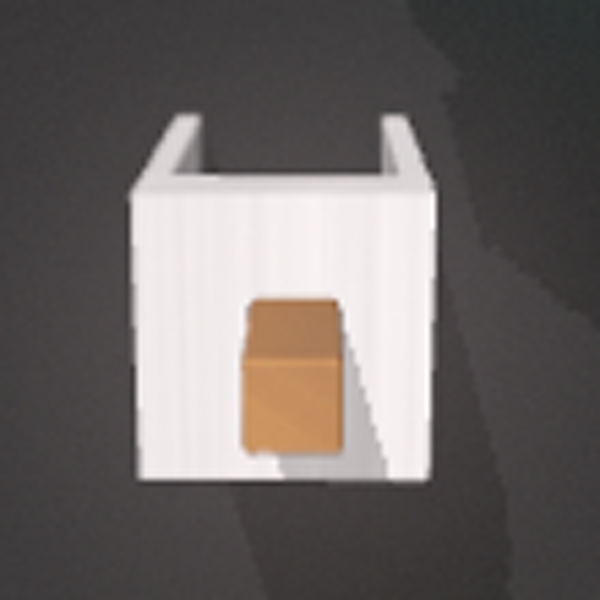

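View pics/f22.png

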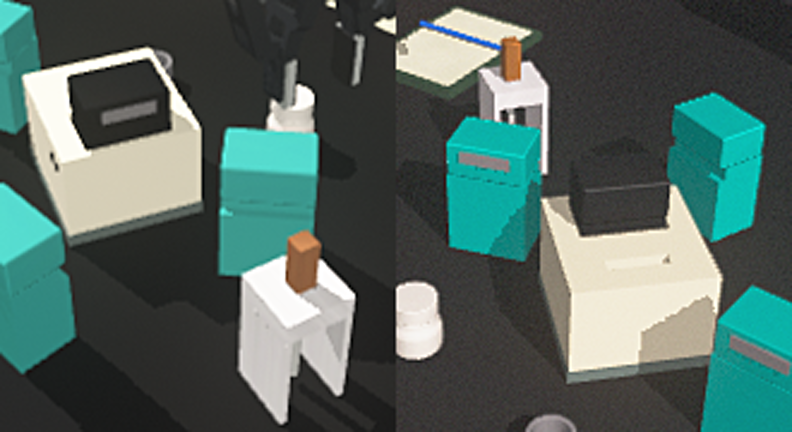

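```bash
python3 - <<'E'
from h import *
for nm in ('side0','s16','side22'):
    g=cv2.cvtColor(cv2.imread(f'pics/{nm}.png'),6); print(nm,g[180:201,230].tolist())
for nm in ('scene0','c15','scene22'):
    g=cv2.cvtColor(cv2.imread(f'pics/{nm}.png'),6).astype(int); print(nm,[int(185+g[185:198,c].argmax()) for c in range(272,294,4)])
E
```

```text
side0 [51, 51, 51, 51, 51, 48, 41, 45, 86, 117, 114, 114, 114, 84, 35, 42, 43, 41, 31, 138, 208]
s16 [47, 45, 42, 34, 47, 87, 112, 107, 109, 101, 65, 32, 38, 40, 39, 39, 38, 36, 27, 133, 200]
side22 [50, 50, 44, 38, 50, 94, 118, 115, 117, 108, 70, 36, 41, 43, 42, 43, 42, 39, 31, 141, 211]
scene0 [194, 194, 193, 193, 193, 192]
c15 [189, 195, 188, 188, 187, 187]
scene22 [189, 189, 188, 188, 187, 187]
```

```bash
python3 - <<'E'
from workcell import *
print(close_job())
E
```

```text
the job is handed in; nothing more can be done
None
```

The pack popped up and the key is back in its stand. I handed the job in at about 21 s of the 72 s allowed.

**What I did:**
- I lifted the key from its stand and put the rod through the slot.
- The wrist camera already showed a lighter patch where the gap should be, so I went straight down there instead of searching along the rail. The contact height (tip at z ≈ 0.062 m) confirmed it was the tab and not the rail.
- I pressed in 1–1.5 mm steps. The pack rose at about 9 mm of travel with 9 N on the tab. No reading taken while the key was in the dock was above about 10 N.
- I put the key back in the stand, released it and raised the gripper clear.

**Last checks:**
- **Key:** it hangs upright with its handle seated. It seated at the same gripper height as when I grasped it, so the handle's underside is on the stand's top face.
- **Pack:** it is still up and did not move between withdrawing the key and hand-in.
- **Bystanders:** the jar, cup and rock are within detection noise of where they started.

**Where the views disagreed:** the cameras do not agree exactly on how far the pack rose.

| View | Apparent rise (nominal 12 mm) |
|---|---|
| Scene camera | about 12.5 mm |
| Side camera | about 8.5 mm |
| Wrist camera fit | about 10.5 mm |

A rise of about 11 mm plus a lean or shift of about 3 mm in the well explains all three. After the key came out, the side view also showed the pack about 1 px lower than while I was pressing, which fits the same lean.

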